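# Hold a clamp block against a sprung fence

## Robot

A 7-joint arm with a two-finger parallel gripper is mounted at the origin on a cart in front of the work surface, level with it; the furniture and walls round the work are solid. World frame = base frame: x ahead of the robot, y to its left, z up, the work surface at z = 0. Lengths are in m, angles in degrees, forces in N, time in s.
With the tool pointing down it reaches from about 0.425 to 0.875 m from the base axis. Payload 4.7 kg.
Tool frame: the origin (TCP) lies at the very end of the fingers, on their centre line; the grasp point (between the pads) lies 19 mm behind it (env.grip_point_offset is the distance from the TCP to the grasp point, in m); z points along the fingers, y is the line along which they close (so a half turn about z gives the same grasp; the last joint's range is limited). The gripper opens to 87 mm and grips with 3 to 60 N. Pads are 19 mm wide; open, the fingers measure 117 mm over their backs; the gripper's body (75 mm by 190 mm) begins 51 mm behind the grasp point.
Start: joints at [-62.733, 18.392, -4.016, 83.108, 1.295, 78.541, -3.26], TCP at [0.29, 0.582, 0.197] pointing down, gripper open.
Joint ranges: [-163.93, 163.93], [-17.29, 119.83], [-79.2, 71.16], [3.27, 140.29], [-89.18, 269.18], [5.43, 117.66], [-154.24, 154.24]. Speed limits (degrees/s): [147.25, 147.25, 180, 180, 180, 180, 180].

## Interface

Orientations are given as [roll, pitch, yaw] about the fixed x, y, z axes, in that order (R = Rz(yaw) Ry(pitch) Rx(roll)).
In Python, from cell import env gives the robot as it stands.
- The arm moves only by the tool jog_arm, never from a script. Its argument "motion" is a list of rows, each an object of numbers: "x", "y", "z": the shift along the tool's x, y, z in cm; "ax", "ay", "az": the turn, a rotation vector about the tool's x, y, z in degrees. In form: [{"x": .., "y": .., "z": .., "ax": .., "ay": .., "az": ..}, ...]. A call has exactly 5 rows; each row shifts and turns the commanded pose from where the row before left it, along the tool's axes as they then stand; what a row does not reach is not made up. A row lasts 1/10 s, in which the tool goes at most 50 mm and 8.59 degrees, less where a joint would pass 70% of its speed; a pose out of reach is approached as far as the arm can. A call is refused whole if a number of a shift passes 5 or a number of a turn 8.59, either way. A call with a gripper value outside its range is refused whole. "claw" is the gripper command: -1 is shut, 1 is fully open, values between are in proportion, set as the call begins (left out, the last holds). The fingers move at their own pace and stop on an object; "squeeze" is the grip in N (left out, the last holds). Time passes only in rows, so rows that do not move let the fingers close, or fill a call up. It gives the time, the measured TCP pose, the force, the opening and the grip force at its end, in the units of the state.
- env.get_obs(): the state, without advancing time (a new reading comes with each control period).
- env.read_camera(name): name is "scene" or "side" or "wrist"; returns the picture (480x640x3 uint8, red, green, blue); there is no depth.
- env.camera_params(name): a dict with "fx", "fy", "cx", "cy" (pixels), "k1" (the pictures are not rectified: a ray, as slopes to the right and down, at radius r is drawn at 1 + k1 r^2 times it, then the intrinsics apply), "extrinsics" (4x4, takes a point from world to camera coordinates). Camera axes: x right, y up, looking along -z (the intrinsics and any distortion apply to the point x, -y, -z); pixel columns grow to the right and rows downward; lengths in m; the calibration is good to about 2 mm. A picture is of the moment at which its call begins: read the wrist's pose just before it. camera_params takes no time and is no camera call; for the wrist camera it gives the pose at the moment of the call.
- env.sign_off(): hands the job in; it is judged then, once.
The state is a dict: "time_s": time; "qpos": joint angles; "joint_velocities": joint speeds; "effort": joint torques, N m; "tool_pos": TCP position; "tool_rot": TCP orientation; "force": force on the tool from outside, world axes, zero at the start; "wrist_torque": the same for the moment, N m; "grip_width": finger opening in m; "grasp_force": force on a finger pad.
Only numpy, scipy, OpenCV 4.12 (cv2) and the standard library are available. Lean on these libraries where they do the work, as an engineer would, in place of code of your own. Each camera call takes 0.05 s, during which the arm holds its last target. There are 200 camera calls.

## Task

Lift the lid off the round parts tin by its knob, lay it flat on the bench clear of the tin and let go of it; then take the drilled clamp block out of the tin and stand it on the base plate of the assembly fixture, a broad drilled face squarely against the fence and its ends level with the fence's ends. Act as a third hand for me to bolt it: push it straight against the fence with a steady force of about 10 N, so that the fence's pointer stands between the two pairs of marks, never to the end of its travel, and finish while still holding it so, without letting go. Leave the hex key and the wing nuts where they lie.

Things in the scene. Friction and masses are not known exactly. Their poses are not given: they have to be found in the camera images.
- tin: round bare steel parts tin, 120 mm across, 50 mm high, open at the top under its loose lid, wall 2.5 mm, inner floor 4 mm above the bench; fixed to the bench. Origin: centre of its underside, z up
- lid: loose round steel lid, 126 mm across, 8 mm thick, about 0.12 kg, on the tin's rim; its lowest 4 mm are a 108 mm wide plug inside the tin. Round black knob 24 mm across in the middle: grip it 18 to 30 mm above the origin (14 mm neck below that). Origin: centre of the plug's underside, z up through the knob; flat on the bench it reads z = 0
- block: steel clamp block standing in the tin: 24 mm thick (its x), 40 mm wide (its y), 38 mm high, about 0.26 kg, two 8 mm cross holes along x through its broad 40 x 38 mm faces, which are alike: either may go to the fence. Origin: centre of its underside, z up
- fixture: assembly fixture fixed to the bench: steel base plate 150 x 84 x 8 mm, x = -70 to +80 mm in its frame; free to the fence at x = 10 mm, but for 4 mm high screw heads at x = -60, y = +-34 mm; dark steel housing behind (x = 48 to 78, 56 mm wide, top z = 36 mm). Origin: centre of the underside; x points towards the fence, the way to push, within 0.4 rad of straight ahead
- fence: sprung fence of the fixture. Origin: on its front face, mid width, at the height of the base plate's top (8 mm above the bench); axes as the fixture's. An upright steel plate 40 mm wide (y), 10 mm thick, 34 mm high above the base plate. A block against it has its origin at x = -12 mm. A pointer on its top reaches back over the housing between two pairs of white marks
- fence_travel (a joint): travel of the sprung fence, m, 0 at rest, growing as it is pushed back along the fixture's x; end stop at 0.027. Spring: 1.8 N at the start plus 0.6 N per mm. The pointer's tip is at the first marks at 0.010 (7.8 N), midway at 0.014 (10.2 N), at the second marks at 0.018 (12.6 N)
- hex_key: bystander: bent steel hex key 34x92x10 mm lying on the bench between tin and fixture; leave it alone
- wing_nut_a: bystander: steel wing nut 17x35x18 mm on the bench beyond the work; leave it alone
- wing_nut_b: bystander: steel wing nut 17x35x18 mm on the bench beyond the work; leave it alone. Elsewhere the bench top is free from x = 0.38 to 0.50 m between y = 0.17 and y = 0.32 m: room for the lid

How it is judged:
By the outcome, as a careful person would: the job done as asked, in the order asked, and still so for the second after the job is handed in, while the arm keeps its last pose, push and grip.
It also fails if it takes over 64 s, if anything falls off the work surface, if the arm or the gripper's body presses on something with over 40 N, if the wrist force passes 120 N, or if a joint passes its speed limit or range.

## Working session

There is one attempt and no reset: what is moved stays moved. The work goes in short steps, Python scripts to look and compute and a tool call to move; the robot and the scene stay as the last step left them, time stands still between calls to the robot, and variables do not carry over. Pictures are saved under pics/ and viewed, at most 10 in all, crops included, and the job is handed in when it is done.

Besides the shell and the picture viewer there is one more tool, called after "Call:" as name(argument=value, ...) on one line, values as JSON. jog_arm: Moves the arm, as the interface text tells. Its arguments: {"type":"object","properties":{"motion":{"type":"array"},"claw":{"type":"number"},"squeeze":{"type":"number"}},"required":["motion"]}

```bash
ls; mkdir -p pics
cat > h.py <<'E'
import numpy as np, cv2
from cell import env
from scipy.spatial.transform import Rotation as R
def px(P,c):
    P=np.atleast_2d(P); E=np.array(c["extrinsics"]); q=P@E[:3,:3].T+E[:3,3]
    s=np.c_[q[:,0]/-q[:,2],-q[:,1]/-q[:,2]]; s=s*(1+c["k1"]*(s**2).sum(1))[:,None]
    return s*[c["fx"],c["fy"]]+[c["cx"],c["cy"]]
def ray(p,c,z):
    p=np.atleast_2d(np.float64(p)); d=(p-[c["cx"],c["cy"]])/[c["fx"],c["fy"]]; s=d.copy()
    for _ in range(20): s=d/(1+c["k1"]*(s**2).sum(1))[:,None]
    E=np.array(c["extrinsics"]); v=np.c_[s[:,0],-s[:,1],-np.ones(len(s))]@E[:3,:3]
    o=-E[:3,:3].T@E[:3,3]; return o+v*((z-o[2])/v[:,2])[:,None]
def snap(n,f):
    c=env.camera_params(n); im=np.array(env.read_camera(n)); cv2.imwrite("pics/"+f+".png",im[:,:,::-1]); return im,c
E
python3 - <<'E'
from h import *
for n in ("scene","side","wrist"):
    im,c=snap(n,n+"0")
    E=np.array(c["extrinsics"]);print(n,c["fx"],c["cx"],c["cy"],c["k1"],-E[:3,:3].T@E[:3,3])
o=env.get_obs();print(o);
a=[cv2.imread(f"pics/{n}0.png") for n in("scene","side")]
cv2.imwrite("pics/a.png",a[0])
E
```

```text
pics
scene 594.1828008806318 317.05746566831226 239.03837896627996 -0.10529756904689709 [-0.01940092  0.42389999  0.40393957]
side 610.316486767732 317.11069716475544 244.31562609211036 0.03279184963670619 [0.44394084 0.64951335 0.43998609]
wrist 417.92806902411627 320.09728735551215 244.486087058529 -0.08569437559031254 [0.2196312  0.61722744 0.38512811]
{'time_s': 0.15, 'qpos': array([-62.73414609,  18.4294676 ,  -4.01448484,  83.15887664,
         1.29720408,  78.54195014,  -3.25911505]), 'joint_velocities': array([ 0.04408617, -0.19449896, -0.00477638, -0.15115344,  0.06233623,
        0.0792785 , -0.00482309]), 'effort': array([ 1.08084565e-03, -4.91794574e+01, -4.03698692e-01, -3.12882328e+01,
       -6.39203796e-02,  4.02954896e-02,  1.51193012e-04]), 'tool_pos': array([0.28946445, 0.58147186, 0.19621054]), 'tool_rot': array([-1.79915042e+02,  7.61185122e-03,  1.53543877e+02]), 'force': array([-0.89185922,  0.11215298,  0.42880185]), 'wrist_torque': array([ 0.02482569, -0.019265  , -0.01170226]), 'grasp_force': 0.0, 'grip_width': 0.08707835771831822}
```

View pics/scene0.png

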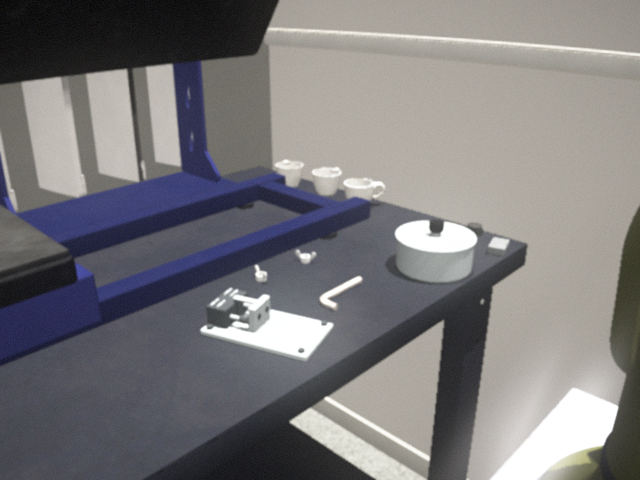

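View pics/side0.png

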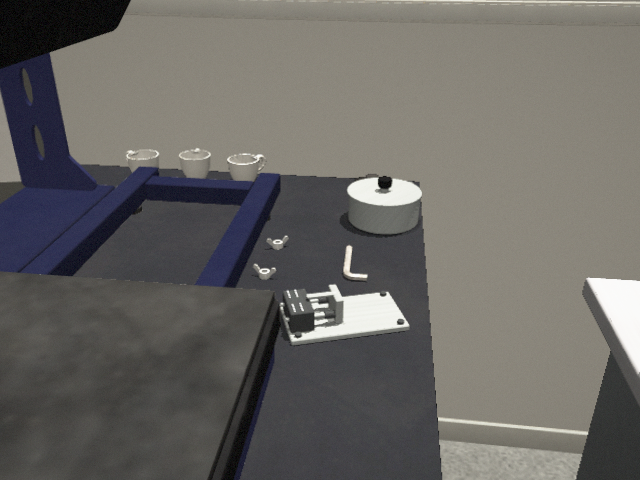

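Scene: knob at (437,226), tin at (436,250), base plate corners about (202,330), (305,358), (333,323), with front screw heads at (325,323) and (301,351). Side: knob (385,183), screw heads (383,294) and (401,321); hex key lies between tin and fixture.

Run:
```python
from h import *
P={"scene":dict(knob=(437,226),s=[(325,323),(301,351)],lid=[(395,237),(477,237)]),"side":dict(knob=(385,183),s=[(383,294),(401,321)],key=[(349,247),(347,276),(366,277)])}
for n,d in P.items():
    c=env.camera_params(n); im=cv2.imread(f"pics/{n}0.png"); g=cv2.cvtColor(im,cv2.COLOR_BGR2GRAY)
    # knob dark blob
    def dark(p,w,t):
        x,y=p; r=(g[y-w:y+w+1,x-w:x+w+1]<t).astype(np.uint8); k,l,s,ce=cv2.connectedComponentsWithStats(r)
        i=min(range(1,k),key=lambda i:np.hypot(*(ce[i]-w))-.1*s[i,4]) ; return ce[i]+[x-w,y-w],s[i,4]
    kc,ks=dark(d["knob"],9,70); print(n,"knob",kc,ks,ray(kc,c,0.046+0.024).round(4))
    S=[dark(p,6,110)for p in d["s"]]; print(S); r=ray([s[0] for s in S],c,.011); print(r.round(4))
    v=r[1]-r[0]; print("dist",np.linalg.norm(v),"yaw of y-dir",np.degrees(np.arctan2(v[1],v[0])))
    if "key" in d: print(ray(d["key"],c,0.005).round(3))
    if "lid" in d: print(ray(d["lid"],c,0.052).round(4))
```

```text
scene knob [440. 228.] 1 [[ 0.4302 -0.3053  0.07  ]]Traceback (most recent call last):
  File "<stdin>", line 10, in <module>
  File "<stdin>", line 8, in dark
ValueError: min() iterable argument is empty
```

Run:
```python
from h import *
P={"scene":dict(knob=(437,226),s=[(325,323),(301,351)],lid=[(395,237),(477,237)]),"side":dict(knob=(385,183),s=[(383,294),(401,321)],key=[(349,247),(347,276),(366,277)])}
for n,d in P.items():
    c=env.camera_params(n); im=cv2.imread(f"pics/{n}0.png"); g=cv2.cvtColor(im,cv2.COLOR_BGR2GRAY)
    def dark(p,w):
        x,y=p; q=g[y-w:y+w+1,x-w:x+w+1]; t,r=cv2.threshold(q,0,1,cv2.THRESH_BINARY_INV|cv2.THRESH_OTSU); k,l,s,ce=cv2.connectedComponentsWithStats(r)
        i=l[w,w]; return ce[i]+[x-w,y-w],s[i,4],i
    kc=dark(d["knob"],10); print(n,"knob",kc,ray(kc[0],c,0.07).round(4))
    S=[dark(p,5)for p in d["s"]]; print(S); r=ray([s[0] for s in S],c,.011); print(r.round(4))
    v=r[1]-r[0]; print("dist",np.linalg.norm(v),"yaw of y-dir",np.degrees(np.arctan2(v[1],v[0])))
    if "key" in d: print(ray(d["key"],c,0.005).round(3))
    if "lid" in d: print(ray(d["lid"],c,0.052).round(4))
```

```text
scene knob (array([435.81918819, 224.68634686]), np.int32(271), np.int32(1)) [[ 0.4426 -0.3126  0.07  ]]
[(array([324.96610169, 320.44067797]), np.int32(59), np.int32(1)), (array([300.66666667, 350.125     ]), np.int32(24), np.int32(1))]
[[ 0.4373 -0.0584  0.011 ]
 [ 0.4107  0.0114  0.011 ]]
dist 0.0746894176069793 yaw of y-dir 110.81437038275739
[[ 0.484  -0.2646  0.052 ]
 [ 0.3916 -0.3526  0.052 ]]
side knob (array([383.80788177, 183.13300493]), np.int32(203), np.int32(1)) [[ 0.4463 -0.3074  0.07  ]]
[(array([382.63934426, 291.63934426]), np.int32(61), np.int32(1)), (array([400.        , 321.60526316]), np.int32(38), np.int32(2))]
[[ 0.4381 -0.0583  0.011 ]
 [ 0.4148  0.01    0.011 ]]
dist 0.07217189960735587 yaw of y-dir 108.78738119943421
[[ 0.493 -0.194  0.005]
 [ 0.489 -0.104  0.005]
 [ 0.463 -0.105  0.005]]
```

```bash
cat >> h.py <<'E'
def plan(wps, start=None):
    """wps: (x,y,z,yaw,rows) -> prints tool-axis rows in cm, deg"""
    o=env.get_obs(); p=np.array(o["tool_pos"]); yaw=o["tool_rot"][2]
    if start is not None: p=np.array(start[:3],float); yaw=start[3]
    for w in wps:
        n=w[4]; d=(np.array(w[:3])-p)/n; dy=((w[3]-yaw+180)%360-180)/n
        for i in range(n):
            a=np.radians(yaw); X=np.array([np.cos(a),np.sin(a),0]); Y=np.array([np.sin(a),-np.cos(a),0])
            print({k:round(float(v),2) for k,v in dict(x=100*d@X,y=100*d@Y,z=-100*d[2],az=-dy).items() if abs(v)>.004},end=", ")
            p=p+d; yaw+=dy
        print("|",w)
def st():
    o=env.get_obs(); print(round(o["time_s"],2),np.round(o["tool_pos"],4),np.round(o["tool_rot"],2),"F",np.round(o["force"],1),"T",np.round(o["wrist_torque"],2),"g",round(o["grip_width"],4),round(o["grasp_force"],1),"q",np.round(o["qpos"],0))
E
python3 - <<'E'
from h import *
def rr(n,p):
    c=env.camera_params(n); E=np.array(c["extrinsics"]); o=-E[:3,:3].T@E[:3,3]; q=ray(p,c,o[2]-.1 )[0]; d=q-o
    return o,(d/np.linalg.norm(d))
for a,b in [((270,40),(110,40)),((275,0),(128,0)),((100,305),(275,290))]:
    o1,d1=rr("scene",a);o2,d2=rr("side",b)
    t=np.linalg.lstsq(np.c_[d1,-d2],o2-o1,rcond=None)[0]; print(o1+t[0]*d1,o2+t[1]*d2)
st(); plan([(.45,.22,.2,115,8),(.47,-.02,.2,75,5),(.43,-.30,.2,55,7)])
E
```

```text
[ 0.92716291 -0.41214601  0.31522383] [ 0.93116174 -0.40264128  0.26831847]
[ 0.866508   -0.37392036  0.39370137] [ 0.87383084 -0.36506131  0.3369956 ]
[0.52549387 0.1948343  0.10051854] [0.53936699 0.17101371 0.1434156 ]
0.15 [0.2895 0.5815 0.1962] [-1.7992e+02  1.0000e-02  1.5354e+02] F [-0.9  0.1  0.4] T [ 0.02 -0.02 -0.01] g 0.0871 0.0 q [-63.  18.  -4.  83.   1.  79.  -3.]
{'x': -3.81, 'y': -3.15, 'z': -0.05, 'az': 4.82}, {'x': -4.06, 'y': -2.82, 'z': -0.05, 'az': 4.82}, {'x': -4.28, 'y': -2.47, 'z': -0.05, 'az': 4.82}, {'x': -4.48, 'y': -2.1, 'z': -0.05, 'az': 4.82}, {'x': -4.64, 'y': -1.72, 'z': -0.05, 'az': 4.82}, {'x': -4.76, 'y': -1.32, 'z': -0.05, 'az': 4.82}, {'x': -4.86, 'y': -0.92, 'z': -0.05, 'az': 4.82}, {'x': -4.92, 'y': -0.51, 'z': -0.05, 'az': 4.82}, | (0.45, 0.22, 0.2, 115, 8)
{'x': -4.52, 'y': -1.67, 'az': 8.0}, {'x': -4.71, 'y': -1.02, 'az': 8.0}, {'x': -4.8, 'y': -0.36, 'az': 8.0}, {'x': -4.81, 'y': 0.32, 'az': 8.0}, {'x': -4.72, 'y': 0.98, 'az': 8.0}, | (0.47, -0.02, 0.2, 75, 5)
{'x': -4.01, 'y': 0.48, 'az': 2.86}, {'x': -3.98, 'y': 0.68, 'az': 2.86}, {'x': -3.94, 'y': 0.88, 'az': 2.86}, {'x': -3.89, 'y': 1.08, 'az': 2.86}, {'x': -3.84, 'y': 1.27, 'az': 2.86}, {'x': -3.77, 'y': 1.46, 'az': 2.86}, {'x': -3.69, 'y': 1.64, 'az': 2.86}, | (0.43, -0.3, 0.2, 55, 7)
```

Call:
jog_arm(motion=[{"x": -3.8,"y": -3.15,"az": 4.8},{"x": -4.05,"y": -2.8,"az": 4.8},{"x": -4.3,"y": -2.45,"az": 4.8},{"x": -4.5,"y": -2.1,"az": 4.8},{"x": -4.65,"y": -1.7,"az": 4.8}])

```text
$.motion[0]: bad value
```

Call:
jog_arm(motion=[{"x": -4.75,"y": -1.3,"az": 4.8},{"x": -4.85,"y": -0.9,"az": 4.8},{"x": -4.9,"y": -0.5,"az": 4.8},{"x": -4.5,"y": -1.65,"az": 8},{"x": -4.7,"y": -1,"az": 8}])

```text
$.motion[0]: bad value
```

Call:
jog_arm(motion=[{"x": -4.8,"y": -0.35,"az": 8},{"x": -4.8,"y": 0.3,"az": 8},{"x": -4.7,"y": 1,"az": 8},{"x": -4,"y": 0.5,"az": 2.9},{"x": -4,"y": 0.7,"az": 2.9}])

```text
$.motion[0]: bad value
```

Call:
jog_arm(motion=[{"x": -3.95,"y": 0.9,"az": 2.9},{"x": -3.9,"y": 1.1,"az": 2.9},{"x": -3.85,"y": 1.3,"az": 2.9},{"x": -3.75,"y": 1.45,"az": 2.9},{"x": -3.7,"y": 1.65,"az": 2.9}])

```text
$.motion[0]: bad value
```

Call:
jog_arm(motion=[{},{},{},{},{}])

```text
$.motion[0]: bad value
```

Run:
```python
from h import *
st(); im,c=snap("wrist","w1"); print(px([.444,-.31,.07],c))
```

```text
0.15 [0.2895 0.5815 0.1962] [-1.7992e+02  1.0000e-02  1.5354e+02] F [-0.9  0.1  0.4] T [ 0.02 -0.02 -0.01] g 0.0871 0.0 q [-63.  18.  -4.  83.   1.  79.  -3.]
[[-130.61231118  553.36020581]]
```

View pics/w1.png

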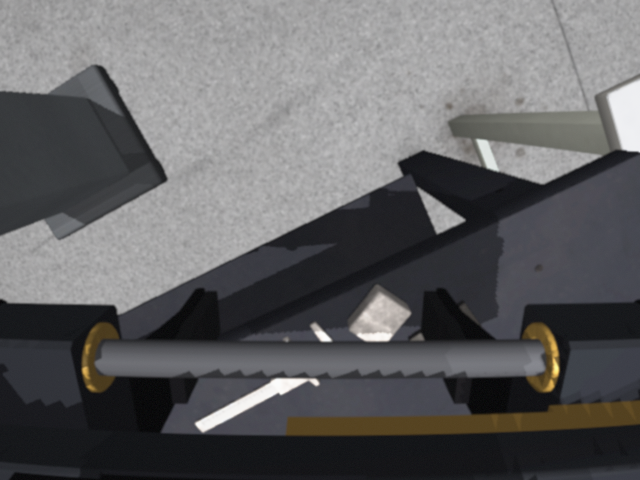

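The moves were refused because every row needs all six numbers. The picture shows the wrist view at the start pose, with the fingers at about (190,340) and (450,340).

Call:
jog_arm(motion=[{"x": -3.8,"y": -3.15,"z": 0,"ax": 0,"ay": 0,"az": 4.8},{"x": -4.05,"y": -2.8,"z": 0,"ax": 0,"ay": 0,"az": 4.8},{"x": -4.3,"y": -2.45,"z": 0,"ax": 0,"ay": 0,"az": 4.8},{"x": -4.5,"y": -2.1,"z": 0,"ax": 0,"ay": 0,"az": 4.8},{"x": -4.65,"y": -1.7,"z": 0,"ax": 0,"ay": 0,"az": 4.8}])

```text
time_s: 0.7
tool_pos: [0.3912, 0.3542, 0.197]
tool_rot: [180.0, -0.0, 129.3]
force: [1.9, -1.7, 0.1]
grip_width: 0.0873
grasp_force: 0.0
```

Call:
jog_arm(motion=[{"x": -4.75,"y": -1.3,"z": 0,"ax": 0,"ay": 0,"az": 4.8},{"x": -4.85,"y": -0.9,"z": 0,"ax": 0,"ay": 0,"az": 4.8},{"x": -4.9,"y": -0.5,"z": 0,"ax": 0,"ay": 0,"az": 4.8},{"x": -4.5,"y": -1.65,"z": 0,"ax": 0,"ay": 0,"az": 8},{"x": -4.7,"y": -1,"z": 0,"ax": 0,"ay": 0,"az": 8}])

```text
time_s: 1.2
tool_pos: [0.4599, 0.1237, 0.197]
tool_rot: [180.0, -0.0, 98.8]
force: [0.4, -0.0, -0.2]
grip_width: 0.0871
grasp_force: 0.0
```

Call:
jog_arm(motion=[{"x": -4.8,"y": -0.35,"z": 0,"ax": 0,"ay": 0,"az": 8},{"x": -4.8,"y": 0.3,"z": 0,"ax": 0,"ay": 0,"az": 8},{"x": -4.7,"y": 1,"z": 0,"ax": 0,"ay": 0,"az": 8},{"x": -4,"y": 0.5,"z": 0,"ax": 0,"ay": 0,"az": 2.9},{"x": -4,"y": 0.7,"z": 0,"ax": 0,"ay": 0,"az": 2.9}])

```text
time_s: 1.7
tool_pos: [0.4608, -0.1, 0.1971]
tool_rot: [180.0, -0.0, 69.2]
force: [0.1, 0.7, -0.6]
grip_width: 0.0869
grasp_force: 0.0
```

Call:
jog_arm(motion=[{"x": -3.95,"y": 0.9,"z": 0,"ax": 0,"ay": 0,"az": 2.9},{"x": -3.9,"y": 1.1,"z": 0,"ax": 0,"ay": 0,"az": 2.9},{"x": -3.85,"y": 1.3,"z": 0,"ax": 0,"ay": 0,"az": 2.9},{"x": -3.75,"y": 1.45,"z": 0,"ax": 0,"ay": 0,"az": 2.9},{"x": -3.7,"y": 1.65,"z": 0,"ax": 0,"ay": 0,"az": 2.9}])

```text
time_s: 2.2
tool_pos: [0.4327, -0.2999, 0.1972]
tool_rot: [180.0, -0.0, 54.7]
force: [0.6, -0.4, 0.2]
grip_width: 0.0874
grasp_force: 0.0
```

Call:
jog_arm(motion=[{"x": 0,"y": 0,"z": 0,"ax": 0,"ay": 0,"az": 0},{"x": 0,"y": 0,"z": 0,"ax": 0,"ay": 0,"az": 0},{"x": 0,"y": 0,"z": 0,"ax": 0,"ay": 0,"az": 0},{"x": 0,"y": 0,"z": 0,"ax": 0,"ay": 0,"az": 0},{"x": 0,"y": 0,"z": 0,"ax": 0,"ay": 0,"az": 0}])

```text
time_s: 2.7
tool_pos: [0.4337, -0.2973, 0.197]
tool_rot: [-180.0, -0.0, 55.0]
force: [1.5, 0.1, -0.5]
grip_width: 0.087
grasp_force: 0.0
```

Run:
```python
from h import *
st(); im,c=snap("wrist","w2"); print(px([.444,-.31,.07],c))
```

```text
2.7 [ 0.4337 -0.2973  0.197 ] [-1.800e+02 -4.000e-02  5.498e+01] F [ 1.5  0.1 -0.5] T [-0.08  0.12  0.03] g 0.087 0.0 q [-12.   3.  46. 102.  -2.  76.  -1.]
[[341.00869964 231.74975532]]
```

View pics/w2.png

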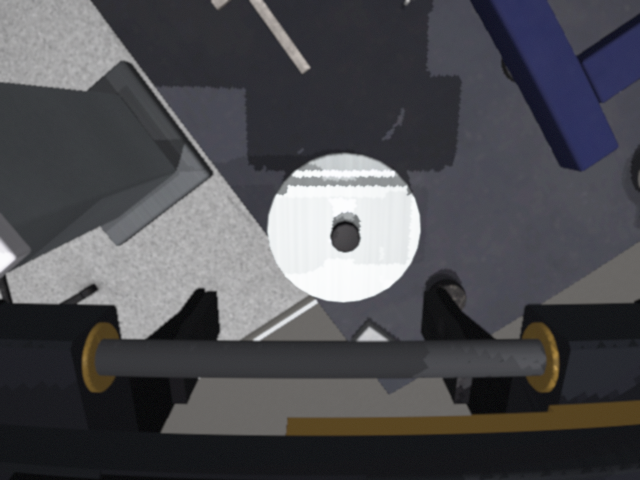

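Lid disc centre about (344,227) with radius 75 px; the knob is at (345,236) and the fingers at the image bottom.

Run:
```python
from h import *
c=env.camera_params("wrist"); im=cv2.imread("pics/w2.png"); g=cv2.cvtColor(im,cv2.COLOR_BGR2GRAY)
m=(g>175).astype(np.uint8); k,l,s,ce=cv2.connectedComponentsWithStats(m); i=l[260,320]; 
ct=cv2.convexHull(np.argwhere(l==i)[:,::-1].astype(np.int32)); print(s[i])
w=ray(ct[:,0],c,.052); (x,y),r=cv2.minEnclosingCircle((w[:,:2]*1000).astype(np.float32)); print(x,y,r)
A=np.c_[2*w[:,:2],np.ones(len(w))]; b=(w[:,:2]**2).sum(1); q=np.linalg.lstsq(A,b,rcond=None)[0]; print(q[:2],np.sqrt(q[2]+q[0]**2+q[1]**2))
q=g[236-22:236+22,345-22:345+22]; r=(q<90).astype(np.uint8); k,l,s,ce=cv2.connectedComponentsWithStats(r);j=1+np.argmax(s[1:,4]);kc=ce[j]+[323,214];print(kc,s[j],ray(kc,c,.076),ray(kc,c,.07))
```

```text
[  266   184   154   118 13959]
442.6654968261719 -316.73455810546875 64.3766098022461
[ 0.44209442 -0.31800801] 0.06174338934748138
[344.87804878 235.49928264] [  8   6  29  32 697] [[ 0.44531471 -0.31297948  0.076     ]] [[ 0.44467839 -0.31452708  0.07      ]]
```

Run:
```python
from h import *
plan([(.4445,-.313,.10,55,5),(.4445,-.313,.058,55,4)])
```

```text
{'x': -0.13, 'y': 0.36, 'z': 1.94, 'az': -0.01}, {'x': -0.13, 'y': 0.36, 'z': 1.94, 'az': -0.01}, {'x': -0.13, 'y': 0.36, 'z': 1.94, 'az': -0.01}, {'x': -0.13, 'y': 0.36, 'z': 1.94, 'az': -0.01}, {'x': -0.13, 'y': 0.36, 'z': 1.94, 'az': -0.01}, | (0.4445, -0.313, 0.1, 55, 5)
{'z': 1.05}, {'z': 1.05}, {'z': 1.05}, {'z': 1.05}, | (0.4445, -0.313, 0.058, 55, 4)
```

Call:
jog_arm(motion=[{"x": -0.13,"y": 0.36,"z": 1.94,"ax": 0,"ay": 0,"az": 0},{"x": -0.13,"y": 0.36,"z": 1.94,"ax": 0,"ay": 0,"az": 0},{"x": -0.13,"y": 0.36,"z": 1.94,"ax": 0,"ay": 0,"az": 0},{"x": -0.13,"y": 0.36,"z": 1.94,"ax": 0,"ay": 0,"az": 0},{"x": -0.13,"y": 0.36,"z": 1.94,"ax": 0,"ay": 0,"az": 0}])

```text
time_s: 3.25
tool_pos: [0.4446, -0.3137, 0.0994]
tool_rot: [180.0, -0.0, 54.9]
force: [0.6, 0.4, -0.2]
grip_width: 0.0867
grasp_force: 0.0
```

Call:
jog_arm(motion=[{"x": 0,"y": 0,"z": 1.05,"ax": 0,"ay": 0,"az": 0},{"x": 0,"y": 0,"z": 1.05,"ax": 0,"ay": 0,"az": 0},{"x": 0,"y": 0,"z": 1.05,"ax": 0,"ay": 0,"az": 0},{"x": 0,"y": 0,"z": 1.0,"ax": 0,"ay": 0,"az": 0},{"x": 0,"y": 0,"z": 0,"ax": 0,"ay": 0,"az": 0}])

```text
time_s: 3.75
tool_pos: [0.4434, -0.3135, 0.0573]
tool_rot: [-179.9, 0.0, 54.9]
force: [0.1, -0.6, 0.4]
grip_width: 0.0874
grasp_force: 0.0
```

Call:
jog_arm(motion=[{"x": 0,"y": 0,"z": 0,"ax": 0,"ay": 0,"az": 0},{"x": 0,"y": 0,"z": 0,"ax": 0,"ay": 0,"az": 0},{"x": 0,"y": 0,"z": 0,"ax": 0,"ay": 0,"az": 0},{"x": 0,"y": 0,"z": 0,"ax": 0,"ay": 0,"az": 0},{"x": 0,"y": 0,"z": 0,"ax": 0,"ay": 0,"az": 0}], claw=-0.7, squeeze=20)

```text
time_s: 4.25
tool_pos: [0.4444, -0.3143, 0.0588]
tool_rot: [180.0, -0.0, 54.8]
force: [-0.2, -0.8, 0.1]
grip_width: 0.0547
grasp_force: 0.0
```

Call:
jog_arm(motion=[{"x": 0,"y": 0,"z": 0,"ax": 0,"ay": 0,"az": 0},{"x": 0,"y": 0,"z": 0,"ax": 0,"ay": 0,"az": 0},{"x": 0,"y": 0,"z": 0,"ax": 0,"ay": 0,"az": 0},{"x": 0,"y": 0,"z": 0,"ax": 0,"ay": 0,"az": 0},{"x": 0,"y": 0,"z": 0,"ax": 0,"ay": 0,"az": 0}], claw=-1, squeeze=20)

```text
time_s: 4.75
tool_pos: [0.4441, -0.3142, 0.0585]
tool_rot: [-180.0, -0.0, 54.8]
force: [-0.5, -0.2, 1.4]
grip_width: 0.0151
grasp_force: 0.0
```

Run:
```python
from h import *
st(); im,c=snap("wrist","w3"); im2,c2=snap("side","s3"); print(px([.444,-.313,.076],c))
a=cv2.resize(im2[100:260,300:500],(640,512)); cv2.imwrite("pics/s3c.png",a[:,:,::-1])
```

```text
4.75 [ 0.4441 -0.3142  0.0585] [-180.     -0.     54.84] F [-0.5 -0.2  1.4] T [-0.14  0.12  0.02] g 0.0151 0.0 q [ -7.  15.  45. 109. -12.  61.   8.]
[[319.66470374 302.1306266 ]]
```

View pics/s3c.png

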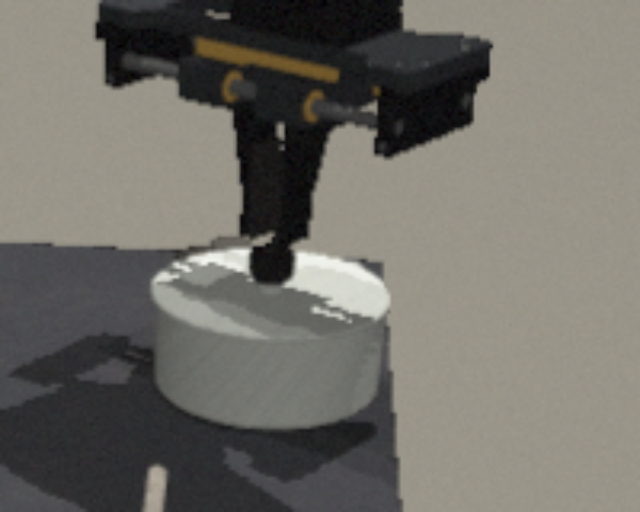

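The fingertips end near crop (280,235), with the knob at (272,265): the closed fingers are behind or above the knob, not on it.

Run:
```python
from h import *
o=env.get_obs(); c=env.camera_params("side"); f=lambda p:((px(p,c)-[300,100])*3.2).round(0)
t=o["tool_pos"]; print("tcp",f(t), "tcp+20",f(t+[0,0,.02]))
for z in (.054,.064,.076): print(z,f([.444,-.313,z]))
print("tin bottom ctr",f([.444,-.313,0]), "bottom front", f([.444-.06*0,-.313+.06,0]))
st()
```

```text
tcp [[271. 282.]] tcp+20 [[274. 246.]]
0.054 [[271. 291.]]
0.064 [[272. 273.]]
0.076 [[274. 252.]]
tin bottom ctr [[265. 384.]] bottom front [[262. 433.]]
4.85 [ 0.4442 -0.3142  0.0586] [180.    -0.    54.84] F [-0.  -0.2 -0.5] T [-0.05  0.05 -0.01] g 0.0072 0.0 q [ -7.  15.  45. 109. -12.  61.   8.]
```

View pics/w3.png

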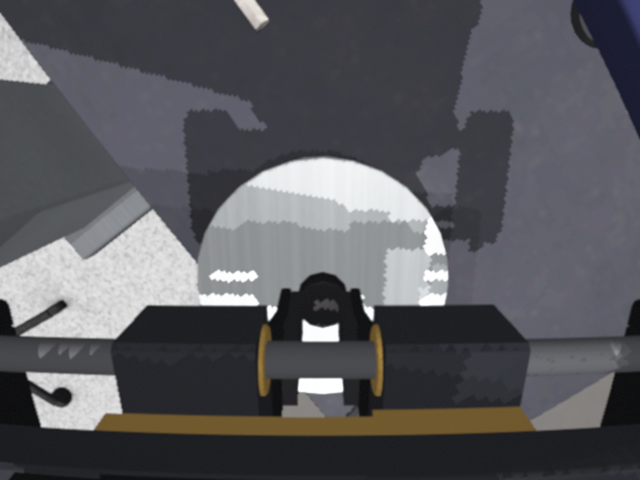

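Wrist view: knob at (323,290), apparently below or in front of the fingertips, which end near (290,290) and (355,290). I'll check where the TCP projects and look from the scene camera.

Run:
```python
from h import *
o=env.get_obs(); t=o["tool_pos"]; a=np.radians(55); Y=np.array([np.sin(a),-np.cos(a),0])
c=env.camera_params("wrist"); print(env.grip_point_offset, "tcp",px(t,c),"tips open",px(t+.0435*Y,c),px(t-.0435*Y,c),"+20",px(t+.0435*Y+[0,0,.02],c),"grip fully closed", px(t+.005*Y,c))
im,c=snap("scene","c3"); f=lambda p:((px(p,c)-[370,150])*4).round(0); print(f(t),f(t+[0,0,.02]))
cv2.imwrite("pics/c3c.png",cv2.resize(im[150:290,370:530],(640,560))[:,:,::-1])
```

```text
0.0187 tcp [[321.4191674  288.99113876]] tips open [[410.29302796 288.49173857]] [[232.55329149 289.1418256 ]] +20 [[419.50307764 305.7547181 ]] grip fully closed [[331.67378834 288.95133913]]
[[260. 324.]] [[264. 276.]]
```

View pics/c3c.png

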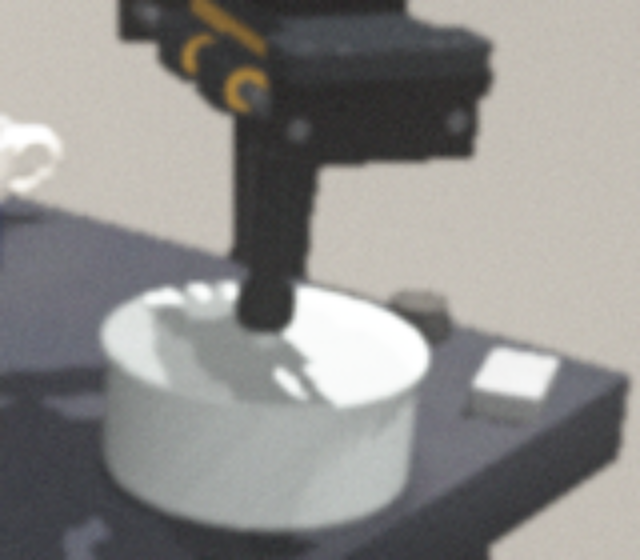

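From three views the visible fingertips end about 20 mm above the reported TCP, so the fingers closed over the knob's top. I'll open and descend gently, watching the force.

Call:
jog_arm(motion=[{"x": 0,"y": 0,"z": 0,"ax": 0,"ay": 0,"az": 0},{"x": 0,"y": 0,"z": 0,"ax": 0,"ay": 0,"az": 0},{"x": 0,"y": 0,"z": 0,"ax": 0,"ay": 0,"az": 0},{"x": 0,"y": 0,"z": 0,"ax": 0,"ay": 0,"az": 0},{"x": 0,"y": 0,"z": 0,"ax": 0,"ay": 0,"az": 0}], claw=0.2)

```text
time_s: 5.4
tool_pos: [0.4441, -0.3142, 0.0585]
tool_rot: [-180.0, -0.0, 54.8]
force: [-0.3, -0.8, 0.8]
grip_width: 0.0362
grasp_force: 0.0
```

Call:
jog_arm(motion=[{"x": 0,"y": 0,"z": 0,"ax": 0,"ay": 0,"az": 0},{"x": 0,"y": 0,"z": 0.1,"ax": 0,"ay": 0,"az": 0},{"x": 0,"y": 0,"z": 0.1,"ax": 0,"ay": 0,"az": 0},{"x": 0,"y": 0,"z": 0.1,"ax": 0,"ay": 0,"az": 0},{"x": 0,"y": 0,"z": 0.1,"ax": 0,"ay": 0,"az": 0}])

```text
time_s: 5.9
tool_pos: [0.4441, -0.3142, 0.0544]
tool_rot: [-180.0, -0.0, 54.8]
force: [0.2, -0.7, 0.7]
grip_width: 0.0522
grasp_force: 0.0
```

Call:
jog_arm(motion=[{"x": 0,"y": 0,"z": 0.1,"ax": 0,"ay": 0,"az": 0},{"x": 0,"y": 0,"z": 0.05,"ax": 0,"ay": 0,"az": 0},{"x": 0,"y": 0,"z": 0.05,"ax": 0,"ay": 0,"az": 0},{"x": 0,"y": 0,"z": 0,"ax": 0,"ay": 0,"az": 0},{"x": 0,"y": 0,"z": 0,"ax": 0,"ay": 0,"az": 0}])

```text
time_s: 6.4
tool_pos: [0.4442, -0.3142, 0.0526]
tool_rot: [180.0, -0.0, 54.8]
force: [1.2, 0.0, 0.0]
grip_width: 0.0521
grasp_force: 0.0
```

Run:
```python
from h import *
st(); im,c=snap("side","s4"); im2,c2=snap("scene","c4")
a=np.hstack([cv2.resize(im[100:260,300:460],(400,400)),cv2.resize(im2[130:290,370:530],(400,400))]); cv2.imwrite("pics/s4c.png",a[:,:,::-1])
```

```text
6.4 [ 0.4442 -0.3142  0.0526] [180.    -0.    54.84] F [1.2 0.  0. ] T [-0.09  0.12  0.  ] g 0.0521 0.0 q [ -7.  16.  45. 109. -13.  60.   8.]
```

View pics/s4c.png

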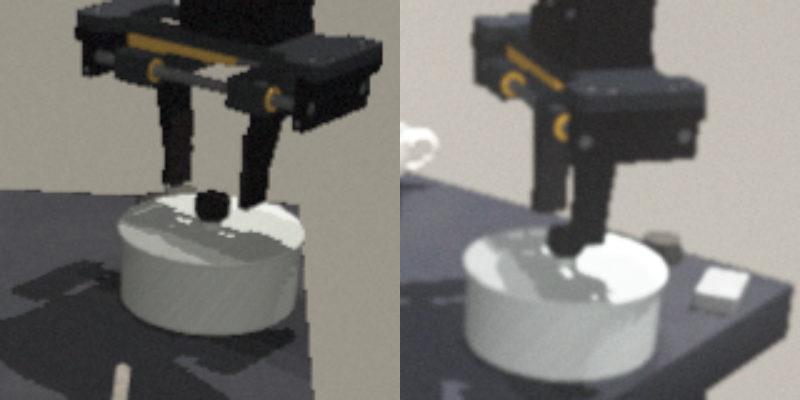

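Tips at left-crop (178,185)/(252,208) with the knob at (212,207): the tips sit level with the knob's top, about 18 mm above the reported TCP. I'll descend 12 mm more in small steps.

Call:
jog_arm(motion=[{"x": 0,"y": 0,"z": 0.15,"ax": 0,"ay": 0,"az": 0},{"x": 0,"y": 0,"z": 0.15,"ax": 0,"ay": 0,"az": 0},{"x": 0,"y": 0,"z": 0.1,"ax": 0,"ay": 0,"az": 0},{"x": 0,"y": 0,"z": 0.1,"ax": 0,"ay": 0,"az": 0},{"x": 0,"y": 0,"z": 0,"ax": 0,"ay": 0,"az": 0}])

```text
time_s: 7.0
tool_pos: [0.444, -0.3141, 0.0473]
tool_rot: [-180.0, 0.0, 54.8]
force: [-0.2, -0.3, 0.8]
grip_width: 0.0521
grasp_force: 0.0
```

Call:
jog_arm(motion=[{"x": 0,"y": 0,"z": 0.15,"ax": 0,"ay": 0,"az": 0},{"x": 0,"y": 0,"z": 0.15,"ax": 0,"ay": 0,"az": 0},{"x": 0,"y": 0,"z": 0.15,"ax": 0,"ay": 0,"az": 0},{"x": 0,"y": 0,"z": 0.15,"ax": 0,"ay": 0,"az": 0},{"x": 0,"y": 0,"z": 0,"ax": 0,"ay": 0,"az": 0}])

```text
time_s: 7.5
tool_pos: [0.444, -0.3141, 0.0413]
tool_rot: [-180.0, 0.0, 54.8]
force: [0.2, 1.3, 0.7]
grip_width: 0.0519
grasp_force: 0.0
```

Call:
jog_arm(motion=[{"x": 0,"y": 0,"z": 0,"ax": 0,"ay": 0,"az": 0},{"x": 0,"y": 0,"z": 0,"ax": 0,"ay": 0,"az": 0},{"x": 0,"y": 0,"z": 0,"ax": 0,"ay": 0,"az": 0},{"x": 0,"y": 0,"z": 0,"ax": 0,"ay": 0,"az": 0},{"x": 0,"y": 0,"z": 0,"ax": 0,"ay": 0,"az": 0}], claw=-1, squeeze=20)

```text
time_s: 8.0
tool_pos: [0.4443, -0.3143, 0.0416]
tool_rot: [180.0, -0.0, 54.8]
force: [-0.2, -1.2, -0.6]
grip_width: 0.0227
grasp_force: 20.0
```

Run:
```python
from h import *
plan([(.4445,-.314,.20,55,5),(.475,-.10,.2,90,6),(.475,.1,.2,130,5),(.44,.245,.2,180,7),(.44,.245,.01,180,7)])
```

```text
{'x': 0.01, 'z': -3.17, 'az': -0.03}, {'x': 0.01, 'z': -3.17, 'az': -0.03}, {'x': 0.01, 'z': -3.17, 'az': -0.03}, {'x': 0.01, 'z': -3.17, 'az': -0.03}, {'x': 0.01, 'z': -3.17, 'az': -0.03}, | (0.4445, -0.314, 0.2, 55, 5)
{'x': 3.21, 'y': -1.63, 'az': -5.83}, {'x': 3.36, 'y': -1.29, 'az': -5.83}, {'x': 3.48, 'y': -0.95, 'az': -5.83}, {'x': 3.55, 'y': -0.59, 'az': -5.83}, {'x': 3.6, 'y': -0.22, 'az': -5.83}, {'x': 3.6, 'y': 0.14, 'az': -5.83}, | (0.475, -0.1, 0.2, 90, 6)
{'x': 4.0, 'az': -8.0}, {'x': 3.96, 'y': 0.56, 'az': -8.0}, {'x': 3.85, 'y': 1.1, 'az': -8.0}, {'x': 3.65, 'y': 1.63, 'az': -8.0}, {'x': 3.39, 'y': 2.12, 'az': -8.0}, | (0.475, 0.1, 0.2, 130, 5)
{'x': 1.91, 'y': 0.95, 'az': -7.14}, {'x': 1.78, 'y': 1.18, 'az': -7.14}, {'x': 1.62, 'y': 1.39, 'az': -7.14}, {'x': 1.43, 'y': 1.58, 'az': -7.14}, {'x': 1.22, 'y': 1.75, 'az': -7.14}, {'x': 1.0, 'y': 1.88, 'az': -7.14}, {'x': 0.75, 'y': 1.99, 'az': -7.14}, | (0.44, 0.245, 0.2, 180, 7)
{'z': 2.71}, {'z': 2.71}, {'z': 2.71}, {'z': 2.71}, {'z': 2.71}, {'z': 2.71}, {'z': 2.71}, | (0.44, 0.245, 0.01, 180, 7)
```

Call:
jog_arm(motion=[{"x": 0,"y": 0,"z": -0.5,"ax": 0,"ay": 0,"az": 0},{"x": 0,"y": 0,"z": -2.2,"ax": 0,"ay": 0,"az": 0},{"x": 0,"y": 0,"z": -4,"ax": 0,"ay": 0,"az": 0},{"x": 0,"y": 0,"z": -5,"ax": 0,"ay": 0,"az": 0},{"x": 0,"y": 0,"z": -4.2,"ax": 0,"ay": 0,"az": 0}], squeeze=40)

```text
time_s: 8.5
tool_pos: [0.4439, -0.3145, 0.203]
tool_rot: [179.9, -0.0, 54.8]
force: [1.4, -0.6, -1.3]
grip_width: 0.0221
grasp_force: 40.0
```

Call:
jog_arm(motion=[{"x": 3.2,"y": -1.65,"z": 0,"ax": 0,"ay": 0,"az": -5.83},{"x": 3.35,"y": -1.3,"z": 0,"ax": 0,"ay": 0,"az": -5.83},{"x": 3.5,"y": -0.95,"z": 0,"ax": 0,"ay": 0,"az": -5.83},{"x": 3.55,"y": -0.6,"z": 0,"ax": 0,"ay": 0,"az": -5.83},{"x": 3.6,"y": -0.2,"z": 0,"ax": 0,"ay": 0,"az": -5.83}])

```text
time_s: 9.0
tool_pos: [0.4697, -0.1345, 0.2009]
tool_rot: [180.0, -0.0, 84.2]
force: [0.7, 0.4, -1.3]
grip_width: 0.022
grasp_force: 40.0
```

Call:
jog_arm(motion=[{"x": 3.6,"y": 0.15,"z": 0,"ax": 0,"ay": 0,"az": -5.83},{"x": 4,"y": 0,"z": 0,"ax": 0,"ay": 0,"az": -8},{"x": 3.95,"y": 0.55,"z": 0,"ax": 0,"ay": 0,"az": -8},{"x": 3.85,"y": 1.1,"z": 0,"ax": 0,"ay": 0,"az": -8},{"x": 3.65,"y": 1.65,"z": 0,"ax": 0,"ay": 0,"az": -8}])

```text
time_s: 9.5
tool_pos: [0.4754, 0.0612, 0.2009]
tool_rot: [180.0, -0.0, 122.1]
force: [0.6, 0.2, -0.9]
grip_width: 0.0222
grasp_force: 40.0
```

Call:
jog_arm(motion=[{"x": 3.4,"y": 2.1,"z": 0,"ax": 0,"ay": 0,"az": -8},{"x": 1.9,"y": 0.95,"z": 0,"ax": 0,"ay": 0,"az": -7.15},{"x": 1.8,"y": 1.2,"z": 0,"ax": 0,"ay": 0,"az": -7.15},{"x": 1.6,"y": 1.4,"z": 0,"ax": 0,"ay": 0,"az": -7.15},{"x": 1.45,"y": 1.6,"z": 0,"ax": 0,"ay": 0,"az": -7.15}])

```text
time_s: 10.0
tool_pos: [0.4557, 0.1838, 0.2007]
tool_rot: [-180.0, 0.0, 158.7]
force: [0.2, -0.6, -1.0]
grip_width: 0.0217
grasp_force: 40.0
```

Call:
jog_arm(motion=[{"x": 1.2,"y": 1.75,"z": 0,"ax": 0,"ay": 0,"az": -7.15},{"x": 1,"y": 1.9,"z": 0,"ax": 0,"ay": 0,"az": -7.15},{"x": 0.75,"y": 2,"z": 0,"ax": 0,"ay": 0,"az": -7.15},{"x": 0,"y": 0,"z": 0,"ax": 0,"ay": 0,"az": 0},{"x": 0,"y": 0,"z": 0,"ax": 0,"ay": 0,"az": 0}])

```text
time_s: 10.5
tool_pos: [0.4415, 0.2451, 0.2005]
tool_rot: [-179.9, 0.0, 179.8]
force: [0.7, -0.8, -0.3]
grip_width: 0.0222
grasp_force: 40.0
```

Run:
```python
from h import *
st(); im,c=snap("wrist","w5"); im2,c2=snap("scene","c5"); im3,c3=snap("side","s5")
a=np.hstack([cv2.resize(im,(400,300)),cv2.resize(im2[130:430,180:580],(400,300))]); cv2.imwrite("pics/5.png",a[:,:,::-1])
plan([(.44,.245,.01,180,7)])
```

```text
10.5 [0.4415 0.2451 0.2005] [-179.95    0.    179.78] F [ 0.7 -0.8 -0.3] T [-0.02 -0.03 -0.06] g 0.0222 40.0 q [-46.   0.  14. 104.  -0.  76.  58.]
{'x': 0.03, 'y': 0.01, 'z': 2.72, 'az': -0.04}, {'x': 0.03, 'y': 0.01, 'z': 2.72, 'az': -0.04}, {'x': 0.03, 'y': 0.01, 'z': 2.72, 'az': -0.04}, {'x': 0.03, 'y': 0.01, 'z': 2.72, 'az': -0.04}, {'x': 0.03, 'y': 0.01, 'z': 2.72, 'az': -0.04}, {'x': 0.03, 'y': 0.01, 'z': 2.72, 'az': -0.04}, {'x': 0.03, 'y': 0.01, 'z': 2.72, 'az': -0.04}, | (0.44, 0.245, 0.01, 180, 7)
```

View pics/5.png

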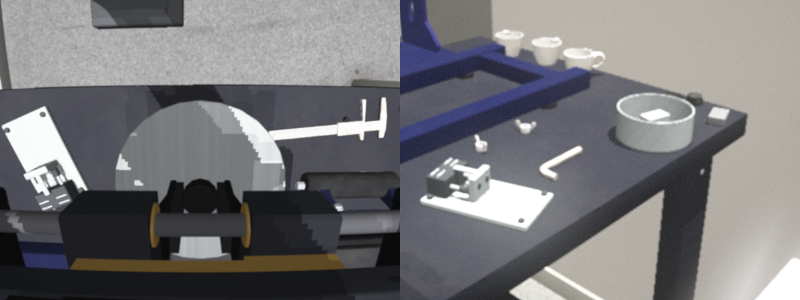

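The lid hangs level in the gripper and the tin is open; the block's top shows at about (655,115) in the right half. A caliper lies beyond y = 0.32. Lowering now.

Call:
jog_arm(motion=[{"x": 0,"y": 0,"z": 3.5,"ax": 0,"ay": 0,"az": 0},{"x": 0,"y": 0,"z": 4.5,"ax": 0,"ay": 0,"az": 0},{"x": 0,"y": 0,"z": 4.5,"ax": 0,"ay": 0,"az": 0},{"x": 0,"y": 0,"z": 3.5,"ax": 0,"ay": 0,"az": 0},{"x": 0,"y": 0,"z": 2,"ax": 0,"ay": 0,"az": 0}])

```text
time_s: 11.15
tool_pos: [0.44, 0.2432, 0.0176]
tool_rot: [-179.8, -0.2, 179.7]
force: [0.4, -0.1, -0.0]
grip_width: 0.0219
grasp_force: 40.0
```

Call:
jog_arm(motion=[{"x": 0,"y": 0,"z": 1,"ax": 0,"ay": 0,"az": 0},{"x": 0,"y": 0,"z": 0.5,"ax": 0,"ay": 0,"az": 0},{"x": 0,"y": 0,"z": 0.4,"ax": 0,"ay": 0,"az": 0},{"x": 0,"y": 0,"z": 0.15,"ax": 0,"ay": 0,"az": 0},{"x": 0,"y": 0,"z": 0,"ax": 0,"ay": 0,"az": 0}])

```text
time_s: 11.65
tool_pos: [0.4421, 0.246, 0.0008]
tool_rot: [179.9, 0.1, 179.9]
force: [-0.2, 0.0, -2.1]
grip_width: 0.0221
grasp_force: 40.0
```

Call:
jog_arm(motion=[{"x": 0,"y": 0,"z": 0.15,"ax": 0,"ay": 0,"az": 0},{"x": 0,"y": 0,"z": 0.15,"ax": 0,"ay": 0,"az": 0},{"x": 0,"y": 0,"z": 0,"ax": 0,"ay": 0,"az": 0},{"x": 0,"y": 0,"z": 0,"ax": 0,"ay": 0,"az": 0},{"x": 0,"y": 0,"z": 0,"ax": 0,"ay": 0,"az": 0}])

```text
time_s: 12.15
tool_pos: [0.4415, 0.2457, -0.0029]
tool_rot: [180.0, 0.0, 179.9]
force: [-0.4, -0.1, -0.0]
grip_width: 0.0217
grasp_force: 40.0
```

Call:
jog_arm(motion=[{"x": 0,"y": 0,"z": 0.1,"ax": 0,"ay": 0,"az": 0},{"x": 0,"y": 0,"z": 0.05,"ax": 0,"ay": 0,"az": 0},{"x": 0,"y": 0,"z": 0,"ax": 0,"ay": 0,"az": 0},{"x": 0,"y": 0,"z": 0,"ax": 0,"ay": 0,"az": 0},{"x": 0,"y": 0,"z": 0,"ax": 0,"ay": 0,"az": 0}])

```text
time_s: 12.65
tool_pos: [0.4415, 0.2456, -0.0044]
tool_rot: [180.0, 0.0, 179.9]
force: [-0.5, 0.6, -1.5]
grip_width: 0.0222
grasp_force: 40.0
```

Call:
jog_arm(motion=[{"x": 0,"y": 0,"z": 0,"ax": 0,"ay": 0,"az": 0},{"x": 0,"y": 0,"z": 0,"ax": 0,"ay": 0,"az": 0},{"x": 0,"y": 0,"z": 0,"ax": 0,"ay": 0,"az": 0},{"x": 0,"y": 0,"z": 0,"ax": 0,"ay": 0,"az": 0},{"x": 0,"y": 0,"z": 0,"ax": 0,"ay": 0,"az": 0}], claw=0.3)

```text
time_s: 13.15
tool_pos: [0.4416, 0.2457, -0.0044]
tool_rot: [180.0, 0.0, 179.9]
force: [0.2, -0.0, -0.5]
grip_width: 0.0526
grasp_force: 0.0
```

Call:
jog_arm(motion=[{"x": 0,"y": 0,"z": -1,"ax": 0,"ay": 0,"az": 0},{"x": 0,"y": 0,"z": -3.5,"ax": 0,"ay": 0,"az": 0},{"x": 0,"y": 0,"z": -5,"ax": 0,"ay": 0,"az": 0},{"x": 0,"y": 0,"z": -5,"ax": 0,"ay": 0,"az": 0},{"x": 0,"y": 0,"z": -4.5,"ax": 0,"ay": 0,"az": 0}])

```text
time_s: 13.65
tool_pos: [0.4417, 0.2455, 0.189]
tool_rot: [179.9, 0.1, 179.9]
force: [0.3, 1.0, -0.3]
grip_width: 0.0566
grasp_force: 0.0
```

Run:
```python
from h import *
st()
for n in("scene","side"):
    im,c=snap(n,n+"6")
# lid check
im,c=snap("wrist","w6"); print(px([.4415,.2455,.008],c))
# block top in tin from scene/side
for n,(x0,y0,x1,y1) in dict(scene=(395,220,477,270),side=(345,175,425,225)).items():
    g=cv2.imread(f"pics/{n}6.png",0); t=g[y0:y1,x0:x1]; print(n,np.percentile(t,[5,50,95]))
a=cv2.imread("pics/scene6.png")[215:285,390:485]; b=cv2.imread("pics/side6.png")[170:240,340:435]; w=cv2.imread("pics/w6.png")
cv2.imwrite("pics/6.png",np.vstack([np.hstack([cv2.resize(q,(400,295),interpolation=cv2.INTER_CUBIC) for q in(a,b)]),np.hstack([cv2.resize(w,(400,300)),np.zeros((300,400,3),np.uint8)])]))
plan([(.475,.1,.19,130,7),(.475,-.10,.19,90,5),(.435,-.285,.19,55,5)])
```

```text
13.65 [0.4417 0.2455 0.189 ] [1.7992e+02 1.1000e-01 1.7985e+02] F [ 0.3  1.  -0.3] T [ 0.1  -0.04  0.03] g 0.0566 0.0 q [-47.   1.  15. 105.  -0.  75.  58.]
[[314.99560123 203.61907938]]
scene [103.   163.   241.05]
side [12. 19. 26.]
{'x': -0.45, 'y': -2.1, 'az': 7.12}, {'x': -0.71, 'y': -2.03, 'az': 7.12}, {'x': -0.95, 'y': -1.92, 'az': 7.12}, {'x': -1.19, 'y': -1.79, 'az': 7.12}, {'x': -1.4, 'y': -1.63, 'az': 7.12}, {'x': -1.59, 'y': -1.44, 'az': 7.12}, {'x': -1.76, 'y': -1.23, 'az': 7.12}, | (0.475, 0.1, 0.19, 130, 7)
{'x': -3.06, 'y': -2.57, 'az': 8.0}, {'x': -3.39, 'y': -2.12, 'az': 8.0}, {'x': -3.65, 'y': -1.63, 'az': 8.0}, {'x': -3.85, 'y': -1.1, 'az': 8.0}, {'x': -3.96, 'y': -0.56, 'az': 8.0}, | (0.475, -0.1, 0.19, 90, 5)
{'x': -3.7, 'y': -0.8, 'az': 7.0}, {'x': -3.77, 'y': -0.34, 'az': 7.0}, {'x': -3.78, 'y': 0.12, 'az': 7.0}, {'x': -3.74, 'y': 0.58, 'az': 7.0}, {'x': -3.64, 'y': 1.03, 'az': 7.0}, | (0.435, -0.285, 0.19, 55, 5)
```

View pics/6.png

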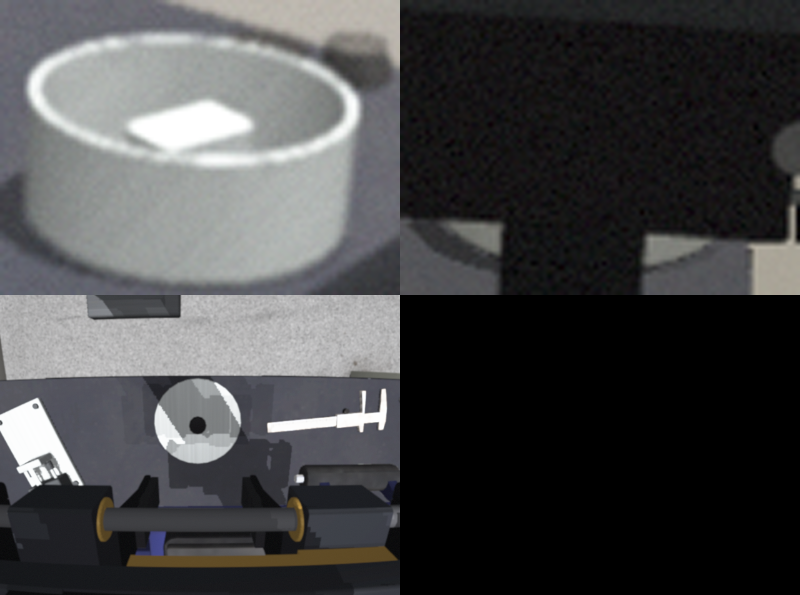

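The lid lies flat on the bench, released, with its knob at wrist px (316,205). The block's bright top shows in the scene crop with corners (128,125), (208,100), (252,122), (175,150). Picture quota is used up, so I continue numerically.

Run:
```python
from h import *
c=env.camera_params("scene"); P=np.array([(128,125),(208,100),(252,122),(175,150)])/[400/95,295/70]+[390,215]
w=ray(P,c,.042)[:,:2]; print(w.round(4),w.mean(0)); 
for i in range(4): d=w[(i+1)%4]-w[i]; print(np.linalg.norm(d).round(4),np.degrees(np.arctan2(d[1],d[0])).round(1))
```

```text
[[ 0.4512 -0.2866]
 [ 0.443  -0.327 ]
 [ 0.4196 -0.3205]
 [ 0.4258 -0.2796]] [ 0.43489721 -0.30342043]
0.0412 -101.4
0.0243 164.6
0.0414 81.3
0.0263 -15.5
```

Call:
jog_arm(motion=[{"x": -0.45,"y": -2.1,"z": 0,"ax": 0,"ay": 0,"az": 7.1},{"x": -0.7,"y": -2.05,"z": 0,"ax": 0,"ay": 0,"az": 7.1},{"x": -0.95,"y": -1.9,"z": 0,"ax": 0,"ay": 0,"az": 7.1},{"x": -1.2,"y": -1.8,"z": 0,"ax": 0,"ay": 0,"az": 7.1},{"x": -1.4,"y": -1.65,"z": 0,"ax": 0,"ay": 0,"az": 7.1}])

```text
time_s: 14.3
tool_pos: [0.4629, 0.139, 0.1843]
tool_rot: [-179.9, -0.1, 144.1]
force: [1.2, -0.2, -0.2]
grip_width: 0.0569
grasp_force: 0.0
```

Call:
jog_arm(motion=[{"x": -1.6,"y": -1.45,"z": 0,"ax": 0,"ay": 0,"az": 7.1},{"x": -1.75,"y": -1.25,"z": 0,"ax": 0,"ay": 0,"az": 7.1},{"x": -3.05,"y": -2.6,"z": 0,"ax": 0,"ay": 0,"az": 8},{"x": -3.4,"y": -2.1,"z": 0,"ax": 0,"ay": 0,"az": 8},{"x": -3.65,"y": -1.65,"z": 0,"ax": 0,"ay": 0,"az": 8}])

```text
time_s: 14.8
tool_pos: [0.4716, -0.0234, 0.1843]
tool_rot: [-179.9, -0.0, 105.9]
force: [0.1, -1.2, 0.1]
grip_width: 0.0565
grasp_force: 0.0
```

Call:
jog_arm(motion=[{"x": -3.85,"y": -1.1,"z": 0,"ax": 0,"ay": 0,"az": 8},{"x": -3.95,"y": -0.55,"z": 0,"ax": 0,"ay": 0,"az": 8},{"x": -3.7,"y": -0.8,"z": 0,"ax": 0,"ay": 0,"az": 7},{"x": -3.75,"y": -0.35,"z": 0,"ax": 0,"ay": 0,"az": 7},{"x": -3.8,"y": 0.1,"z": 0,"ax": 0,"ay": 0,"az": 7}])

```text
time_s: 15.3
tool_pos: [0.4477, -0.214, 0.1844]
tool_rot: [-179.9, 0.0, 68.9]
force: [1.8, 0.4, -0.7]
grip_width: 0.0564
grasp_force: 0.0
```

Call:
jog_arm(motion=[{"x": -3.75,"y": 0.6,"z": 0,"ax": 0,"ay": 0,"az": 7},{"x": -3.65,"y": 1,"z": 0,"ax": 0,"ay": 0,"az": 7},{"x": 0,"y": 0,"z": 0,"ax": 0,"ay": 0,"az": 0},{"x": 0,"y": 0,"z": 0,"ax": 0,"ay": 0,"az": 0},{"x": 0,"y": 0,"z": 0,"ax": 0,"ay": 0,"az": 0}])

```text
time_s: 15.8
tool_pos: [0.4333, -0.2854, 0.1847]
tool_rot: [-179.9, -0.0, 55.3]
force: [0.0, 0.5, -0.3]
grip_width: 0.0568
grasp_force: 0.0
```

Run:
```python
from h import *
st(); im,c=snap("wrist","w7"); g=cv2.cvtColor(im,cv2.COLOR_RGB2GRAY)
u=px([.4445,-.314,.042],c)[0]; print(u)
x,y=u.astype(int); 
for t in (150,180,205,225):
    m=np.zeros_like(g); cv2.circle(m,(x,y),52,1,-1); m=((g>t)&(m>0)).astype(np.uint8)
    k,l,s,ce=cv2.connectedComponentsWithStats(m)
    for i in range(1,k):
        if s[i,4]>150:
            p=np.argwhere(l==i)[:,::-1]; w=ray(p,c,.042)[:,:2]*1000; r=cv2.minAreaRect(w.astype(np.float32)); print(t,s[i,4],ce[i].round(1),np.round(r[0],1),np.round(r[1],1),round(r[2],1))
```

```text
15.8 [ 0.4333 -0.2854  0.1847] [-1.799e+02 -1.000e-02  5.530e+01] F [ 0.   0.5 -0.3] T [-0.07  0.05 -0.05] g 0.0568 0.0 q [-14.   2.  46. 104.  -2.  74.  -2.]
[351.98740305 241.5614401 ]
150 7696 [351.6 242. ] [ 444.1 -312.6] [85.6 85.8] 65.4
180 6906 [352.6 238.6] [ 447.5 -310.3] [77.1 86.5] 44.8
205 6707 [352.6 238.1] [ 446.9 -309.2] [76.7 86.1] 55.2
225 6578 [352.6 237.9] [ 447.2 -308.9] [75.8 86.1] 55.2
```

Run:
```python
from h import *
im=cv2.imread("pics/w7.png"); g=cv2.cvtColor(im,cv2.COLOR_BGR2GRAY); c=env.camera_params("wrist")
a=np.radians(78); X=np.array([np.sin(a),-np.cos(a)]);Y=np.array([np.cos(a),np.sin(a)])
print(px([.435,-.3035,.042],c))
s=np.arange(-40,41,5); 
for t in np.arange(-40,41,4):
    P=np.array([[*(np.array([.435,-.3035])+X*q/1000+Y*t/1000),.042] for q in s]); u=px(P,c).astype(int); print(t,g[u[:,1],u[:,0]])
```

```text
[[335.10693514 238.11428594]]
-40 [175  97  97  97 123 176 176 175 191 254 254 255 254 255 255 254 174]
-36 [ 97  97  97 106 177 176 176 255 254 255 254 255 254 254 254 254 254]
-32 [ 96  98  99 178 177 178 254 254 254 255 254 255 254 254 254 254 254]
-28 [ 97 100 150 180 174 255 254 254 255 255 255 254 254 254 254 254 254]
-24 [ 97  96 197 180 224 255 255 255 255 255 255 254 254 255 253 248 248]
-20 [ 96 143 178 180 255 255 255 250 251 250 249 250 254 251 248 248 248]
-16 [ 96 160 179 242 255 255 255 250 251 251 249 246 252 250 249 248 247]
-12 [ 94 176 178 255 255 255 255 250 251 251 249 247 248 249 249 249 246]
-8 [ 94 174 186 254 254 255 255 250 251 251 250 248 249 249 248 250 246]
-4 [ 91 135 244 251 252 251 254 251 253 251 250 250 128 249 249 250 247]
0 [ 91 130 253 251 251 252 251 253 255 251 250 249 132 251 249 249 247]
4 [ 89 131 237 252 251 252 252 251 254 251 250 250 133 250 250 248 248]
8 [ 86 130 250 252 252 252 251 252 252 251 250 251 132 249 254 247 249]
12 [ 84 128 253 253 251 251 251 252 252 251 251 251 129 249 250 247 249]
16 [162 126 247 252 252 251 252 252 252 251 251 252 128 247 251 250 248]
20 [226 122 242 252 252 251 252 134 101  95  97  98 129 250 250 253 247]
24 [ 75 150 186 252 252 251 252 242  98  99  98 101 129 244 249 252 246]
28 [ 69 211 134 252 253 252 252 252 177 128 130 134 130 250 249 253 248]
32 [ 69  67 238 251 252 252 252 252 252 227 191 222 228 254 253 254 253]
36 [ 68  68  77 238 252 252 252 252 252 250 255 253 254 254 253 254 253]
40 [ 68  70  69  70 235 251 252 252 252 254 254 254 254 254 254 254 241]
```

Run:
```python
from h import *
im=cv2.imread("pics/w7.png"); g=cv2.GaussianBlur(cv2.cvtColor(im,cv2.COLOR_BGR2GRAY),(3,3),0).astype(np.float32); c=env.camera_params("wrist")
a=np.radians(78); X=np.array([np.sin(a),-np.cos(a)]);Y=np.array([np.cos(a),np.sin(a)]); O=np.array([.440,-.3045])
q,t=np.meshgrid(np.arange(-30,31,.5),np.arange(-34,34.5,.5)); P=O+q[...,None]*X/1000+t[...,None]*Y/1000
u=px(np.c_[P.reshape(-1,2),np.full(q.size,.042)],c).astype(np.float32); r=cv2.remap(g,u[:,0].reshape(q.shape),u[:,1].reshape(q.shape),cv2.INTER_CUBIC); np.save("r.npy",r)
np.set_printoptions(linewidth=250)
print("q",q[0,::4].astype(int))
for i in range(0,len(t),4): print(int(t[i,0]),r[i,::4].astype(int))
```

```text
q [-30 -28 -26 -24 -22 -20 -18 -16 -14 -12 -10  -8  -6  -4  -2   0   2   4   6   8  10  12  14  16  18  20  22  24  26  28  30]
-34 [160 183 178 174 175 177 175 184 221 250 255 255 253 253 254 255 254 253 255 255 254 254 254 254 253 254 254 254 254 253 253]
-32 [176 181 178 174 176 180 205 238 254 254 253 255 253 253 254 255 254 253 255 255 254 254 254 254 254 254 253 254 254 254 254]
-30 [178 180 177 174 181 221 250 255 255 255 253 255 254 255 255 255 254 254 254 254 253 254 254 254 254 253 255 254 254 253 253]
-28 [179 181 176 176 210 252 255 254 254 254 254 254 255 255 254 254 254 254 255 255 253 254 253 254 253 254 255 253 254 254 254]
-26 [179 179 185 218 251 255 255 254 255 254 254 254 255 254 255 254 253 255 255 255 253 253 254 254 254 254 254 253 253 254 252]
-24 [179 181 211 253 255 255 255 255 254 254 254 254 255 255 255 255 253 255 255 254 254 254 254 253 253 255 254 253 251 249 248]
-22 [180 213 248 255 255 255 254 255 255 254 254 254 253 253 254 253 253 253 253 252 253 254 253 254 254 254 252 249 248 248 248]
-20 [182 233 255 255 255 254 255 254 254 252 251 251 251 251 2
[... 2850 characters left out ...]
98  98  98  98 105 125 129 166 245 249 250 248 248 251]
26 [252 252 251 252 251 252 252 252 252 252 245 188 132 110 112 113 114 117 117 119 123 124 128 128 174 248 250 249 247 248 248]
28 [252 252 252 252 250 251 252 252 252 251 252 251 221 137 128 127 133 132 127 130 132 130 129 129 190 249 249 249 248 250 252]
30 [251 251 253 251 250 252 252 252 252 252 252 252 248 185 129 131 157 139 129 131 134 139 131 131 211 249 252 252 252 252 254]
32 [251 251 252 251 251 252 252 251 252 252 252 252 251 239 199 175 161 181 200 179 194 230 212 194 241 253 254 253 253 253 253]
34 [243 252 252 251 252 252 252 252 252 252 252 251 251 252 250 247 246 251 254 250 249 250 252 251 254 253 253 253 252 254 254]
```

Run:
```python
from h import *
plan([(.4396,-.3054,.09,-15,9),(.4396,-.3054,.03,-15,5)])
```

```text
{'x': -0.15, 'y': 0.18, 'z': 1.05, 'az': 7.82}, {'x': -0.12, 'y': 0.2, 'z': 1.05, 'az': 7.82}, {'x': -0.09, 'y': 0.22, 'z': 1.05, 'az': 7.82}, {'x': -0.06, 'y': 0.23, 'z': 1.05, 'az': 7.82}, {'x': -0.03, 'y': 0.23, 'z': 1.05, 'az': 7.82}, {'y': 0.23, 'z': 1.05, 'az': 7.82}, {'x': 0.03, 'y': 0.23, 'z': 1.05, 'az': 7.82}, {'x': 0.06, 'y': 0.22, 'z': 1.05, 'az': 7.82}, {'x': 0.09, 'y': 0.21, 'z': 1.05, 'az': 7.82}, | (0.4396, -0.3054, 0.09, -15, 9)
{'z': 1.2}, {'z': 1.2}, {'z': 1.2}, {'z': 1.2}, {'z': 1.2}, | (0.4396, -0.3054, 0.03, -15, 5)
```

Call:
jog_arm(motion=[{"x": -0.15,"y": 0.18,"z": 1,"ax": 0,"ay": 0,"az": 7.8},{"x": -0.12,"y": 0.2,"z": 1,"ax": 0,"ay": 0,"az": 7.8},{"x": -0.1,"y": 0.22,"z": 1,"ax": 0,"ay": 0,"az": 7.8},{"x": -0.06,"y": 0.23,"z": 1,"ax": 0,"ay": 0,"az": 7.8},{"x": -0.03,"y": 0.23,"z": 1,"ax": 0,"ay": 0,"az": 7.8}], claw=0.2)

```text
time_s: 16.35
tool_pos: [0.4372, -0.2967, 0.1349]
tool_rot: [-180.0, -0.0, 16.0]
force: [-0.6, -0.5, 0.6]
grip_width: 0.0522
grasp_force: 0.0
```

Call:
jog_arm(motion=[{"x": 0,"y": 0.23,"z": 1,"ax": 0,"ay": 0,"az": 7.8},{"x": 0.03,"y": 0.23,"z": 1,"ax": 0,"ay": 0,"az": 7.8},{"x": 0.06,"y": 0.22,"z": 1,"ax": 0,"ay": 0,"az": 7.8},{"x": 0.1,"y": 0.2,"z": 1,"ax": 0,"ay": 0,"az": 7.8},{"x": 0,"y": 0,"z": 0,"ax": 0,"ay": 0,"az": 0}])

```text
time_s: 16.85
tool_pos: [0.4388, -0.3052, 0.0941]
tool_rot: [-180.0, 0.2, -14.9]
force: [-0.4, -0.1, -0.5]
grip_width: 0.0524
grasp_force: 0.0
```

Run:
```python
from h import *
st(); im,c=snap("wrist","w8"); im=cv2.imread("pics/w8.png"); g=cv2.GaussianBlur(cv2.cvtColor(im,cv2.COLOR_BGR2GRAY),(3,3),0).astype(np.float32)
a=np.radians(75); X=np.array([np.sin(a),-np.cos(a)]);Y=np.array([np.cos(a),np.sin(a)]); O=np.array([.4396,-.3054])
q,t=np.meshgrid(np.arange(-30,31,2),np.arange(-32,33,2.)); P=O+q[...,None]*X/1000+t[...,None]*Y/1000
u=px(np.c_[P.reshape(-1,2),np.full(q.size,.042)],c).astype(np.float32); r=cv2.remap(g,u[:,0].reshape(q.shape),u[:,1].reshape(q.shape),cv2.INTER_CUBIC)
np.set_printoptions(linewidth=250); print("q",q[0].astype(int))
for i in range(len(t)): print(int(t[i,0]),r[i].astype(int))
```

```text
16.85 [ 0.4388 -0.3052  0.0941] [-1.7997e+02  1.7000e-01 -1.4910e+01] F [-0.4 -0.1 -0.5] T [-0.03  0.11  0.04] g 0.0524 0.0 q [-15.  12.  52. 108. -11.  65. -63.]
q [-30 -28 -26 -24 -22 -20 -18 -16 -14 -12 -10  -8  -6  -4  -2   0   2   4   6   8  10  12  14  16  18  20  22  24  26  28  30]
-32 [105 106 137 146 141 141 141 144 243 253 253 253 253 253 253 253 253 253 254 183 140 139 143 142 142 139 138 138 137 139 174]
-30 [105 160 141 139 141 142 146 226 249 253 253 253 253 253 252 253 253 254 254 240 141 139 144 141 141 140 137 138 137 140 155]
-28 [119 201 139 140 141 141 168 252 253 253 253 253 253 252 253 253 253 252 254 231 143 141 144 142 140 139 137 139 137 142 155]
-26 [138 167 138 141 140 162 227 251 253 253 252 251 253 253 253 253 253 253 254 254 161 142 143 142 139 138 138 139 138 142 169]
-24 [129 138 139 140 144 216 252 251 253 252 253 252 253 253 252 253 253 252 253 249 143 143 142 141 138 137 139 138 139 143 169]
-22 [137 137 140 140 221 251 252 252 253 252 253 253 253 253 253 253 253 253 254 251 176 144 141 140 138 137 139 136 141 145 146]
-20 [142 138 141 144 246 251 
[... 2754 characters left out ...]
86 144 136 139 136 139 143 149 138 138 136 143 183 193]
24 [102 103 102 114 217 249 249 247 249 248 249 250 249 250 250 250 251 249 242 218 168 136 140 157 241 144 138 137 139 156 189]
26 [103 102 101 103 139 241 248 247 249 248 249 249 250 249 250 250 251 249 248 250 180 137 142 183 237 143 137 138 139 143 165]
28 [103 104 103 102 103 169 247 247 248 249 249 248 250 248 250 251 249 248 247 250 156 138 141 214 250 181 135 138 139 141 174]
30 [105 105 105 105 105 110 194 247 247 249 248 249 250 248 250 249 249 248 248 249 212 139 142 191 249 162 136 139 141 153 184]
32 [104 105 104 106 106 107 112 188 245 249 249 248 249 248 250 250 249 248 248 250 193 140 141 158 243 142 137 139 144 170 181]
```

The block is confirmed centred within 1 mm of the tool, at 75°. Descending slowly.

Call:
jog_arm(motion=[{"x": 0,"y": 0.05,"z": 1.5,"ax": 0,"ay": 0,"az": 0},{"x": 0,"y": 0,"z": 1.5,"ax": 0,"ay": 0,"az": 0},{"x": 0,"y": 0,"z": 1.5,"ax": 0,"ay": 0,"az": 0},{"x": 0,"y": 0,"z": 1,"ax": 0,"ay": 0,"az": 0},{"x": 0,"y": 0,"z": 0.6,"ax": 0,"ay": 0,"az": 0}])

```text
time_s: 17.4
tool_pos: [0.4382, -0.3072, 0.0329]
tool_rot: [-180.0, 0.1, -15.0]
force: [0.7, -0.1, -0.3]
grip_width: 0.0525
grasp_force: 0.0
```

Call:
jog_arm(motion=[{"x": 0,"y": 0,"z": 0.5,"ax": 0,"ay": 0,"az": 0},{"x": 0,"y": 0,"z": 0.4,"ax": 0,"ay": 0,"az": 0},{"x": 0,"y": 0,"z": 0.4,"ax": 0,"ay": 0,"az": 0},{"x": 0,"y": 0,"z": 0.3,"ax": 0,"ay": 0,"az": 0},{"x": 0,"y": 0,"z": 0,"ax": 0,"ay": 0,"az": 0}])

```text
time_s: 17.9
tool_pos: [0.439, -0.3074, 0.0183]
tool_rot: [-180.0, 0.0, -15.0]
force: [-1.0, 0.6, 0.4]
grip_width: 0.0524
grasp_force: 0.0
```

Call:
jog_arm(motion=[{"x": 0,"y": 0,"z": 0.4,"ax": 0,"ay": 0,"az": 0},{"x": 0,"y": 0,"z": 0.4,"ax": 0,"ay": 0,"az": 0},{"x": 0,"y": 0,"z": 0.3,"ax": 0,"ay": 0,"az": 0},{"x": 0,"y": 0,"z": 0.2,"ax": 0,"ay": 0,"az": 0},{"x": 0,"y": 0,"z": 0,"ax": 0,"ay": 0,"az": 0}])

```text
time_s: 18.4
tool_pos: [0.4388, -0.3074, 0.0052]
tool_rot: [-180.0, 0.0, -15.0]
force: [0.3, -0.2, 0.5]
grip_width: 0.0526
grasp_force: 0.0
```

Call:
jog_arm(motion=[{"x": 0,"y": 0,"z": 0.3,"ax": 0,"ay": 0,"az": 0},{"x": 0,"y": 0,"z": 0.3,"ax": 0,"ay": 0,"az": 0},{"x": 0,"y": 0,"z": 0.2,"ax": 0,"ay": 0,"az": 0},{"x": 0,"y": 0,"z": 0,"ax": 0,"ay": 0,"az": 0},{"x": 0,"y": 0,"z": 0,"ax": 0,"ay": 0,"az": 0}])

```text
time_s: 18.9
tool_pos: [0.439, -0.3076, -0.0025]
tool_rot: [-180.0, 0.0, -15.0]
force: [-1.0, -0.2, -0.3]
grip_width: 0.0523
grasp_force: 0.0
```

Call:
jog_arm(motion=[{"x": 0,"y": 0,"z": 0,"ax": 0,"ay": 0,"az": 0},{"x": 0,"y": 0,"z": 0,"ax": 0,"ay": 0,"az": 0},{"x": 0,"y": 0,"z": 0,"ax": 0,"ay": 0,"az": 0},{"x": 0,"y": 0,"z": 0,"ax": 0,"ay": 0,"az": 0},{"x": 0,"y": 0,"z": 0,"ax": 0,"ay": 0,"az": 0}], claw=-1, squeeze=50)

```text
time_s: 19.4
tool_pos: [0.4392, -0.3073, -0.0024]
tool_rot: [-180.0, -0.0, -15.0]
force: [-0.2, 0.8, 1.7]
grip_width: 0.0396
grasp_force: 50.0
```

Call:
jog_arm(motion=[{"x": 0,"y": 0,"z": 0,"ax": 0,"ay": 0,"az": 0},{"x": 0,"y": 0,"z": -0.5,"ax": 0,"ay": 0,"az": 0},{"x": 0,"y": 0,"z": -2.5,"ax": 0,"ay": 0,"az": 0},{"x": 0,"y": 0,"z": -4,"ax": 0,"ay": 0,"az": 0},{"x": 0,"y": 0,"z": -4,"ax": 0,"ay": 0,"az": 0}])

```text
time_s: 19.9
tool_pos: [0.4377, -0.3075, 0.108]
tool_rot: [180.0, 0.1, -15.1]
force: [1.0, 0.5, -2.1]
grip_width: 0.0397
grasp_force: 50.0
```

Run:
```python
from h import *
st(); im,c=snap("scene","c9")
g=cv2.cvtColor(im,cv2.COLOR_RGB2GRAY); 
print("tin interior bright px",(g[232:250,410:462]>225).sum(), "block under tool", g[205:225:3,420:450:4])
```

```text
19.9 [ 0.4377 -0.3075  0.108 ] [ 1.7997e+02  1.4000e-01 -1.5080e+01] F [ 1.   0.5 -2.1] T [ 0.04 -0.04 -0.04] g 0.0397 50.0 q [-16.  11.  53. 107. -10.  66. -64.]
tin interior bright px 0 block under tool [[134 131 137 129 133 136 133 135]
 [137 137 138 134 136 136 134 139]
 [126 135 136 134 134 135 135 136]
 [ 75  79 112 132 136 135 135 134]
 [ 71  78  73  70  94 116 135 137]
 [ 71  71  67  71  69  70  88 106]
 [107 109 104 107  92  84  77  62]]
```

Run:
```python
from h import *
plan([(.455,-.20,.13,0,4),(.449,-.0155,.12,20,6)])
```

```text
{'x': -0.4, 'y': -2.76, 'z': -0.38, 'az': -3.78}, {'x': -0.21, 'y': -2.78, 'z': -0.38, 'az': -3.78}, {'x': -0.03, 'y': -2.78, 'z': -0.38, 'az': -3.78}, {'x': 0.15, 'y': -2.78, 'z': -0.38, 'az': -3.78}, | (0.455, -0.2, 0.13, 0, 4)
{'x': -0.1, 'y': -3.08, 'z': 0.17, 'az': -3.33}, {'x': 0.08, 'y': -3.08, 'z': 0.17, 'az': -3.33}, {'x': 0.26, 'y': -3.07, 'z': 0.17, 'az': -3.33}, {'x': 0.44, 'y': -3.05, 'z': 0.17, 'az': -3.33}, {'x': 0.61, 'y': -3.02, 'z': 0.17, 'az': -3.33}, {'x': 0.79, 'y': -2.97, 'z': 0.17, 'az': -3.33}, | (0.449, -0.0155, 0.12, 20, 6)
```

Call:
jog_arm(motion=[{"x": -0.4,"y": -2.75,"z": -0.6,"ax": 0,"ay": 0,"az": -3.8},{"x": -0.2,"y": -2.8,"z": -0.6,"ax": 0,"ay": 0,"az": -3.8},{"x": 0,"y": -2.8,"z": -0.3,"ax": 0,"ay": 0,"az": -3.8},{"x": 0.15,"y": -2.8,"z": 0,"ax": 0,"ay": 0,"az": -3.8},{"x": -0.1,"y": -3.1,"z": 0,"ax": 0,"ay": 0,"az": -3.3}])

```text
time_s: 20.45
tool_pos: [0.4516, -0.165, 0.1225]
tool_rot: [180.0, -0.0, 3.6]
force: [0.6, 0.9, -2.9]
grip_width: 0.0397
grasp_force: 50.0
```

Call:
jog_arm(motion=[{"x": 0.1,"y": -3.1,"z": 0,"ax": 0,"ay": 0,"az": -3.3},{"x": 0.25,"y": -3.05,"z": 0,"ax": 0,"ay": 0,"az": -3.3},{"x": 0.45,"y": -3.05,"z": 0,"ax": 0,"ay": 0,"az": -3.3},{"x": 0.6,"y": -3,"z": 0,"ax": 0,"ay": 0,"az": -3.3},{"x": 0.8,"y": -3,"z": 0,"ax": 0,"ay": 0,"az": -3.3}])

```text
time_s: 20.95
tool_pos: [0.4461, -0.0107, 0.1222]
tool_rot: [-180.0, 0.0, 20.1]
force: [0.8, -0.5, -3.7]
grip_width: 0.0394
grasp_force: 50.0
```

Call:
jog_arm(motion=[{"x": 0,"y": 0,"z": 0,"ax": 0,"ay": 0,"az": 0},{"x": 0,"y": 0,"z": 0,"ax": 0,"ay": 0,"az": 0},{"x": 0,"y": 0,"z": 0,"ax": 0,"ay": 0,"az": 0},{"x": 0,"y": 0,"z": 0,"ax": 0,"ay": 0,"az": 0},{"x": 0,"y": 0,"z": 0,"ax": 0,"ay": 0,"az": 0}])

```text
time_s: 21.45
tool_pos: [0.4466, -0.0124, 0.1225]
tool_rot: [-180.0, -0.0, 19.9]
force: [0.2, 0.4, -2.9]
grip_width: 0.0396
grasp_force: 50.0
```

Run:
```python
from h import *
st(); im,c=snap("wrist","w10"); im=cv2.imread("pics/w10.png"); g=cv2.GaussianBlur(cv2.cvtColor(im,cv2.COLOR_BGR2GRAY),(3,3),0).astype(np.float32)
a=np.radians(20); X=np.array([np.cos(a),np.sin(a)]);Y=np.array([-np.sin(a),np.cos(a)]); O=np.array([.491,0])
np.set_printoptions(linewidth=250)
def grid(z,q,t):
    q,t=np.meshgrid(q,t); P=O+q[...,None]*X/1000+t[...,None]*Y/1000
    u=px(np.c_[P.reshape(-1,2),np.full(q.size,z)],c).astype(np.float32); return q,t,cv2.remap(g,u[:,0].reshape(q.shape),u[:,1].reshape(q.shape),cv2.INTER_CUBIC)
q,t,r=grid(.042,np.arange(-21,80,3.5),np.arange(-40,41,4.)); print("z=.042 q",q[0].astype(int))
for i in range(len(t)): print(int(t[i,0]),r[i].astype(int))
print(px([[.491,0,.042],[.491,0,.008]],c),px([.425,-.024,.008],c))
```

```text
21.45 [ 0.4466 -0.0124  0.1225] [-180.     -0.     19.86] F [ 0.2  0.4 -2.9] T [-0.06  0.15 -0.02] g 0.0396 50.0 q [-38.  -6.  35. 117.   3.  67. -75.]
z=.042 q [-21 -17 -14 -10  -7  -3   0   3   7  10  14  17  21  24  28  31  35  38  42  45  49  52  56  59  63  66  70  73  77]
-40 [63 63 60 43 48 47 45 47 45 46 45 46 46 46 45 46 45 46 45 46 50 70 74 74 74 74 74 73 72]
-36 [132 120  95 111 156  98  96 152 164 159 153 158 164 166 149 152 109 107 139 162 170 171 168 167 173  90  72  72  71]
-32 [235 206 154 213 242 187 188 249 251 251 252 252 252 252 252 251 196 196 247 251 251 251 156 140 251 143  73  73  72]
-28 [116 115 117 169 188 188 188 197 197 203 192 196 195 199 196 194 195 196 194 220 248 252 121 120 251 140  71  73  72]
-24 [116 116 134 188 189 190 190 191 193 194 194 195 195 194 196 195 195 136  82 123 126 185 123 123 159 105  72  72  70]
-20 [115 116 133 187 187 188 190 181 184 190 165 170 168 179 196 197 197  79  97 124 127 242 124 125 205 106  47  71  69]
-16 [114 115 118 188 188 189 177 189 193 133  67  67  67 108 162 163 157  91  88 124 127 240 124 125 207 109 213  70  
[... 1055 characters left out ...]
78 205  77  74 185  70  54  44  44]
24 [172 116 154 165 188 189 189 190 189 191 192 192 193 193 193 193 194  86  77  75  77 202  77  76 183  70  44  45  44]
28 [151 115 153 164 186 186 187 187 187 188 190 190 190 191 193 193 194 176 115 111 117 127  65  63 122  74  45  45  43]
32 [116 116 158 170 186 187 188 189 188 189 189 190 191 190 191 191 192 192 192 193 192 190  74  76 184 107  45  43  44]
36 [116 117 161 176 188 187 187 190 191 190 190 191 191 191 192 193 193 194 195 194 194 194 182 170 195 109  45  43  45]
40 [33 33 34 43 47 46 47 49 48 47 46 46 48 47 46 45 46 48 48 46 46 47 47 48 46 44 44 44 45]
[[326.65430499 173.47992388]
 [325.93676424 167.83391009]] [[325.88440744 260.29803266]]
```

```bash
cat > f.py <<'E'
from h import *
np.set_printoptions(linewidth=250)
a=np.radians(20); X=np.array([np.cos(a),np.sin(a)]);Y=np.array([-np.sin(a),np.cos(a)]); O=np.array([.491,0])
def grid(g,c,z,q,t):
    q,t=np.meshgrid(q,t); P=O+q[...,None]*X/1000+t[...,None]*Y/1000
    u=px(np.c_[P.reshape(-1,2),np.full(q.size,z)],c).astype(np.float32); return cv2.remap(g,u[:,0].reshape(q.shape),u[:,1].reshape(q.shape),cv2.INTER_CUBIC)
def cross(v,s,lev):  # first crossing positions
    i=np.flatnonzero(np.diff(np.sign(v-lev))); return [round(float(s[j]+(lev-v[j])/(v[j+1]-v[j])*(s[j+1]-s[j])),2) for j in i]
E
python3 - <<'E'
from f import *
c=env.camera_params("wrist"); g=cv2.cvtColor(cv2.imread("pics/w10.png"),cv2.COLOR_BGR2GRAY).astype(np.float32)
s=np.arange(-4,14,.25)
r=grid(g,c,.042,s,[-17,-13,-9,-6,7,10,13,17]); 
for v in r: print("back",cross(v,s,160)[:2], "min near0",s[4:28][np.argmin(v[4:28])],v[4:28].min().round())
print(grid(g,c,.042,np.arange(-4,12),[-12,12]).round(0))
s=np.arange(-30,31,.5); r=grid(g,c,.042,[2,4,6,8],s).T
for v in r: print("side t",v[14:30].astype(int),v[92:108].astype(int))
s=np.arange(-50,50,.25)
for q in (0,10,20,30,40): v=grid(g,c,.008,[q],s)[:,0]; k=cross(v,s,120); print("plate",q,k[:1],k[-1:])
# pointer
s=np.arange(-8,12,.25); 
for q in (14,20,26,32,36): print("ptr",q,grid(g,c,.044,[q],s)[::2,0].astype(int))
for t in (0,1.5,3): v=grid(g,c,.044,np.arange(34,50,.5),[t])[0]; print(v.astype(int))
E
```

```text
back [0.7, 1.89] min near0 1.25 149.0
back [0.7, 1.81] min near0 1.25 149.0
back [0.62, 1.78] min near0 1.25 149.0
back [0.79, 1.77] min near0 1.25 152.0
back [0.71, 1.87] min near0 1.25 147.0
back [0.79, 1.82] min near0 1.25 150.0
back [0.85, 1.79] min near0 1.25 152.0
back [0.73, 1.94] min near0 1.25 147.0
[[188. 187. 188. 188. 181. 147. 163. 188. 189. 189. 191. 192. 194. 192. 164. 111.]
 [193. 193. 193. 194. 187. 152. 160. 186. 188. 189. 189. 189. 190. 188. 164. 112.]]
side t [191 193 192 191 191 191 188 181 170 161 158 160 162 165 167 167] [165 164 161 160 162 163 164 162 160 162 170 180 187 189 189 188]
side t [192 192 193 193 192 191 187 176 161 156 166 179 187 189 190 191] [187 187 187 187 188 188 187 182 171 160 157 167 180 188 189 190]
side t [193 193 192 192 192 192 188 178 163 156 166 178 187 190 190 190] [188 189 189 189 189 189 188 183 174 165 166 174 183 188 189 189]
side t [194 193 193 193 192 193 190 180 167 161 170 184 193 195 195 194] [189 189 189 189 190 189 188 185 174 158 149 159 175 186 189 189]
plate 0 [-41.16] [42.66]
plate 10 [-41.2] [42.8]
plate 20 [-41.23] 
[... 594 characters left out ...]
 197 196 195 191 181 171 171 184 198 205 206 204 201 200 199 197 198 198 198 188 170 151 143 145 152 163 175 186 192 195 195 196 197 197 196]
ptr 36 [187 189 192 194 192 188 186 182 176 169 163 169 185 200 206 206 204 202 201 199 198 199 201 198 187 167 148 141 142 147 155 167 180 190 195 197 197 196 195 193]
[205 205 205 205 204 204 205 206 205 206 207 206 206 207 206 202 189 164 134 109  89  78  75  75  75  76  76  79  79  78  78  79]
[199 198 198 198 199 199 199 201 201 200 201 201 202 202 201 198 188 172 152 128 102  82  74  74  76  76  77  78  78  78  77  76]
[199 199 200 201 201 201 201 201 201 200 200 202 202 201 202 199 185 157 122  96  82  76  75  75  75  76  78  80  80  78  76  77]
```

Run:
```python
from h import *
plan([(.467,-.0075,.04,20,5),(.467,-.0075,.007,20,5)])
```

```text
{'x': 0.41, 'y': 0.05, 'z': 1.65, 'az': -0.02}, {'x': 0.41, 'y': 0.05, 'z': 1.65, 'az': -0.02}, {'x': 0.41, 'y': 0.05, 'z': 1.65, 'az': -0.02}, {'x': 0.41, 'y': 0.05, 'z': 1.65, 'az': -0.02}, {'x': 0.41, 'y': 0.05, 'z': 1.65, 'az': -0.02}, | (0.467, -0.0075, 0.04, 20, 5)
{'z': 0.66}, {'z': 0.66}, {'z': 0.66}, {'z': 0.66}, {'z': 0.66}, | (0.467, -0.0075, 0.007, 20, 5)
```

Call:
jog_arm(motion=[{"x": 0.41,"y": 0.05,"z": 1.65,"ax": 0,"ay": 0,"az": 0},{"x": 0.41,"y": 0.05,"z": 1.65,"ax": 0,"ay": 0,"az": 0},{"x": 0.41,"y": 0.05,"z": 1.65,"ax": 0,"ay": 0,"az": 0},{"x": 0.41,"y": 0.05,"z": 1.65,"ax": 0,"ay": 0,"az": 0},{"x": 0.41,"y": 0.05,"z": 1.65,"ax": 0,"ay": 0,"az": 0}])

```text
time_s: 22.0
tool_pos: [0.4671, -0.0071, 0.0395]
tool_rot: [180.0, -0.0, 19.9]
force: [0.2, -0.1, -1.7]
grip_width: 0.0395
grasp_force: 50.0
```

Call:
jog_arm(motion=[{"x": 0,"y": 0,"z": 1,"ax": 0,"ay": 0,"az": 0},{"x": 0,"y": 0,"z": 0.8,"ax": 0,"ay": 0,"az": 0},{"x": 0,"y": 0,"z": 0.7,"ax": 0,"ay": 0,"az": 0},{"x": 0,"y": 0,"z": 0.6,"ax": 0,"ay": 0,"az": 0},{"x": 0,"y": 0,"z": 0,"ax": 0,"ay": 0,"az": 0}])

```text
time_s: 22.5
tool_pos: [0.4662, -0.0069, 0.0086]
tool_rot: [-180.0, 0.1, 20.0]
force: [-1.0, -0.5, -1.7]
grip_width: 0.0393
grasp_force: 50.0
```

Run:
```python
from f import *
st(); im,c=snap("wrist","w11"); g=cv2.cvtColor(cv2.imread("pics/w11.png"),cv2.COLOR_BGR2GRAY).astype(np.float32)
print(px([[*(O+X*-.012),.05],[*(O+X*-.012),.012],[*O,.042],[*(O+X*.042),.042]],c).round())
r=grid(g,c,.05,np.arange(-30,14,2),np.arange(-32,33,2)); print(r.astype(int))
```

```text
22.5 [ 0.4662 -0.0069  0.0086] [-1.7999e+02  5.0000e-02  1.9960e+01] F [-1.  -0.5 -1.7] T [-0.08  0.17  0.01] g 0.0393 50.0 q [-36.   8.  36. 121.  -6.  53. -67.]
[[328. 297.]
 [326. 264.]
 [327. 260.]
 [328. 151.]]
[[ 19  19  20  32 100  95 101  95 100  98  98  59  64  58 100  81  58  46  46  83  84  80]
 [ 20  18  18  20  48 253 173 150 151 151 150 151 150 151 150 151 152 152 152 153 151 152]
 [ 20  20  19  21  18  28 233 152 154 154 153 153 155 154 155 155 155 155 155 156 156 156]
 [ 30  26  24  18  20  19  17  38 132 154 153 153 154 154 154 155 156 155 156 155 155 156]
 [ 28  28  28  27  28  19  18  19  18  27 110 155 155 155 155 156 157 156 156 157 157 157]
 [ 30  27  29  29  27  29  27  21  17  19  18 141 159 159 160 159 159 160 159 160 160 161]
 [ 26  26  26  27  28  28  28  28  29  27  45 148 158 158 158 158 158 158 159 160 160 159]
 [ 61  57  57  55  54  56  67  59  29  28  54 156 157 156 156 158 157 154 149 153 151 158]
 [152 152 154 152 162 256 150 135 116 110  83 152 152 153 152 154 154 140 154 179 202 204]
 [152 153 153 150 149 232 150 134 116 116 116 121 118 132 153 157
[... 1419 characters left out ...]
2 134 115 116 116 120 116 114 125 156 156 139 153 167 211 207]
 [151 151 153 150 151 153 153 135 116 117 115 118 119 143 156 156 156 151 141 152 163 158]
 [150 151 153 149 151 152 154 135 116 107  64 158 158 157 157 157 156 158 158 158 158 158]
 [ 33  32  33  35  36  33  43  52  29  29  47 154 155 154 155 156 155 156 156 155 155 156]
 [ 26  27  27  27  28  30  28  31  28  22  25 134 154 155 154 155 155 155 156 156 157 156]
 [ 28  28  28  28  29  28  26  19  18  18  18 132 155 154 156 155 156 155 155 156 156 157]
 [ 28  28  28  28  27  18  20  20  17  35 141 157 156 158 157 157 157 157 158 157 158 158]
 [ 30  22  21  19  18  18  19  72 153 159 158 159 159 159 158 158 158 159 159 158 159 159]]
```

```bash
cat >> f.py <<'E'
def meas(f):
    o=env.get_obs(); im,c=snap("wrist",f); g=cv2.cvtColor(cv2.imread(f"pics/{f}.png"),cv2.COLOR_BGR2GRAY).astype(np.float32)
    zt=o["tool_pos"][2]+.0444; s=np.arange(-28,32,.25); d=np.array(o["tool_pos"][:2])-O
    print("tool q,t",(1000*d@X).round(2),(1000*d@Y).round(2))
    for q in (-22,-20,-18):
        v=grid(g,c,zt,[q],s)[:,0]; k=cross(v,s,95); k1=max([x for x in k if x<-8]);k2=min([x for x in k if x>10]); print("block",q,k1,k2,(k1+k2)/2)
    for q in (1,2,3,4,5,6,7,8):
        v=grid(g,c,.042,[q],s)[:,0]; i=(s<-12);j=(s>14); print("fence",q,s[i][np.argmin(v[i])],s[j][np.argmin(v[j])],v[i].min(),v[j].min())
    return g,c,o
E
python3 - <<'E'
from f import *
g,c,o=meas("w12"); zt=o["tool_pos"][2]+.0444
s=np.arange(-24,4,.25)
for t in (-14,-5,2,9,20): v=grid(g,c,zt,s,[t])[0]; print("block front edge",t,cross(v,s,138)[:2])
s=np.arange(-16,14,1.); print(grid(g,c,.042,s,[-14,-5,3,9,18]).astype(int))
E
```

```text
tool q,t -25.22 1.88
block -22 -17.35 22.82 2.7349999999999994
block -20 -17.34 22.82 2.74
block -18 -17.34 22.78 2.7200000000000006
fence 1 -16.75 18.5 140.11932 140.78104
fence 2 -18.5 20.25 142.33989 143.07776
fence 3 -18.75 20.75 142.99377 139.12611
fence 4 -18.75 20.75 141.52655 140.3711
fence 5 -19.0 19.0 146.82109 151.11258
fence 6 -19.0 21.25 148.16777 154.57608
fence 7 -19.0 26.75 151.1006 155.75537
fence 8 -19.0 29.25 152.51497 155.87901
block front edge -14 [-14.39, -2.92]
block front edge -5 [-14.36, -8.36]
block front edge 2 [-14.38, -0.33]
block front edge 9 [-14.37, -7.79]
block front edge 20 [-14.37, -4.34]
[[117 118 117 116 118 120 118 116 115 114 115 125 156 159 158 158 157 142 151 154 157 203 214 233 235 233 203 123 120 117]
 [116 117 118 139 150 151 146 127 115 116 115 121 155 158 158 159 158 142 150 158 200 204 205 207 209 207 188 123 120 116]
 [118 117 117 115 117 119 118 116 115 115 115 121 158 160 160 160 161 142 151 154 153 172 193 204 207 207 208 208 210 209]
 [118 118 117 122 136 139 139 120 114 115 115 121 153 157 157 157 157 142 150 154 151 160 177 203 204 203 181 122 118 117]
 [117 118 118 116 116 119 118 116 114 116 115 121 152 157 156 157 156 142 149 153 153 157 200 203 202 201 191 128 120 120]]
```

Call:
jog_arm(motion=[{"x": 0,"y": 0.16,"z": 0.3,"ax": 0,"ay": 0,"az": 0},{"x": 0,"y": 0,"z": 0.3,"ax": 0,"ay": 0,"az": 0},{"x": 0,"y": 0,"z": 0,"ax": 0,"ay": 0,"az": 0},{"x": 0,"y": 0,"z": 0,"ax": 0,"ay": 0,"az": 0},{"x": 0,"y": 0,"z": 0,"ax": 0,"ay": 0,"az": 0}])

```text
time_s: 23.1
tool_pos: [0.4674, -0.0083, 0.0032]
tool_rot: [180.0, -0.0, 20.0]
force: [-0.3, -0.7, -3.3]
grip_width: 0.0394
grasp_force: 50.0
```

Run:
```python
from f import *
meas("w13");st()
```

```text
tool q,t -24.98 0.29
block -22 -18.96 21.21 1.125
block -20 -18.94 21.2 1.129999999999999
block -18 -18.93 21.18 1.125
fence 1 -16.0 15.75 137.54723 138.19211
fence 2 -18.5 20.25 142.18428 139.46436
fence 3 -18.5 20.75 142.04834 137.39604
fence 4 -18.75 20.75 139.80406 138.919
fence 5 -18.75 20.75 140.47563 137.37384
fence 6 -19.0 20.75 140.55574 139.44626
fence 7 -19.25 24.0 149.04758 153.17049
fence 8 -19.25 24.0 152.07166 153.2127
23.15 [ 0.4674 -0.0083  0.0031] [-1.800e+02 -2.000e-02  1.997e+01] F [-0.3 -0.8 -2.6] T [-0.09  0.14  0.02] g 0.0397 50.0 q [-36.   8.  36. 121.  -6.  52. -67.]
```

Call:
jog_arm(motion=[{"x": 0,"y": 0,"z": 0.05,"ax": 0,"ay": 0,"az": 0},{"x": 0,"y": 0,"z": 0.05,"ax": 0,"ay": 0,"az": 0},{"x": 0,"y": 0,"z": 0,"ax": 0,"ay": 0,"az": 0},{"x": 0,"y": 0,"z": 0,"ax": 0,"ay": 0,"az": 0},{"x": 0,"y": 0,"z": 0,"ax": 0,"ay": 0,"az": 0}])

```text
time_s: 23.65
tool_pos: [0.4674, -0.0083, 0.0021]
tool_rot: [-180.0, -0.0, 20.0]
force: [-0.2, -0.4, -2.4]
grip_width: 0.0396
grasp_force: 50.0
```

Call:
jog_arm(motion=[{"x": 0,"y": 0,"z": 0.05,"ax": 0,"ay": 0,"az": 0},{"x": 0,"y": 0,"z": 0,"ax": 0,"ay": 0,"az": 0},{"x": 0,"y": 0,"z": 0,"ax": 0,"ay": 0,"az": 0},{"x": 0,"y": 0,"z": 0,"ax": 0,"ay": 0,"az": 0},{"x": 0,"y": 0,"z": 0,"ax": 0,"ay": 0,"az": 0}])

```text
time_s: 24.15
tool_pos: [0.4674, -0.0083, 0.0016]
tool_rot: [180.0, -0.0, 20.0]
force: [-0.8, 0.3, -1.1]
grip_width: 0.0399
grasp_force: 50.0
```

Call:
jog_arm(motion=[{"x": 0,"y": 0,"z": 0.03,"ax": 0,"ay": 0,"az": 0},{"x": 0,"y": 0,"z": 0,"ax": 0,"ay": 0,"az": 0},{"x": 0,"y": 0,"z": 0,"ax": 0,"ay": 0,"az": 0},{"x": 0,"y": 0,"z": 0,"ax": 0,"ay": 0,"az": 0},{"x": 0,"y": 0,"z": 0,"ax": 0,"ay": 0,"az": 0}])

```text
time_s: 24.65
tool_pos: [0.4674, -0.0083, 0.0016]
tool_rot: [-180.0, -0.0, 20.0]
force: [-3.0, -0.8, 5.7]
grip_width: 0.0396
grasp_force: 50.0
```

Call:
jog_arm(motion=[{"x": 0,"y": 0,"z": 0.03,"ax": 0,"ay": 0,"az": 0},{"x": 0,"y": 0,"z": 0,"ax": 0,"ay": 0,"az": 0},{"x": 0,"y": 0,"z": 0,"ax": 0,"ay": 0,"az": 0},{"x": 0,"y": 0,"z": 0,"ax": 0,"ay": 0,"az": 0},{"x": 0,"y": 0,"z": 0,"ax": 0,"ay": 0,"az": 0}])

```text
time_s: 25.15
tool_pos: [0.4675, -0.0083, 0.0016]
tool_rot: [-180.0, -0.0, 20.0]
force: [-3.4, 0.2, 8.4]
grip_width: 0.0397
grasp_force: 50.0
```

Call:
jog_arm(motion=[{"x": 0,"y": 0,"z": -0.05,"ax": 0,"ay": 0,"az": 0},{"x": 0.3,"y": 0,"z": 0,"ax": 0,"ay": 0,"az": 0},{"x": 0.4,"y": 0,"z": 0,"ax": 0,"ay": 0,"az": 0},{"x": 0.4,"y": 0,"z": 0,"ax": 0,"ay": 0,"az": 0},{"x": 0.2,"y": 0,"z": 0,"ax": 0,"ay": 0,"az": 0}])

```text
time_s: 25.65
tool_pos: [0.477, -0.0052, 0.0016]
tool_rot: [-179.9, 0.3, 19.9]
force: [-10.1, -3.6, 15.1]
grip_width: 0.0397
grasp_force: 50.0
```

Call:
jog_arm(motion=[{"x": 0.1,"y": 0,"z": 0,"ax": 0,"ay": 0,"az": 0},{"x": 0.1,"y": 0,"z": 0,"ax": 0,"ay": 0,"az": 0},{"x": 0.1,"y": 0,"z": 0,"ax": 0,"ay": 0,"az": 0},{"x": 0.1,"y": 0,"z": 0,"ax": 0,"ay": 0,"az": 0},{"x": 0,"y": 0,"z": 0,"ax": 0,"ay": 0,"az": 0}])

```text
time_s: 26.15
tool_pos: [0.4786, -0.0047, 0.0016]
tool_rot: [-179.9, 0.6, 19.9]
force: [-12.0, -3.5, 18.4]
grip_width: 0.0397
grasp_force: 50.0
```

Call:
jog_arm(motion=[{"x": 0.1,"y": 0,"z": 0,"ax": 0,"ay": 0,"az": 0},{"x": 0.1,"y": 0,"z": 0,"ax": 0,"ay": 0,"az": 0},{"x": 0.1,"y": 0,"z": 0,"ax": 0,"ay": 0,"az": 0},{"x": 0,"y": 0,"z": 0,"ax": 0,"ay": 0,"az": 0},{"x": 0,"y": 0,"z": 0,"ax": 0,"ay": 0,"az": 0}])

```text
time_s: 26.65
tool_pos: [0.4809, -0.0039, 0.0016]
tool_rot: [-179.9, 0.6, 19.9]
force: [-15.9, -4.1, 22.7]
grip_width: 0.0395
grasp_force: 50.0
```

```bash
cat >> f.py <<'E'
def ptr(g,c):
    s=np.arange(30,75,.25)
    for t in (0.3,2.2): print("tip",cross(grid(g,c,.044,s,[t])[0],s,140))
    for t in (-12,9,13,17): print("marks t",t,cross(grid(g,c,.036,s,[t])[0],s,110 if t>0 else 150))
E
python3 - <<'E'
from f import *
g,c,o=meas("w14");ptr(g,c);st(); print("along",np.dot(o["force"][:2],X))
E
```

```text
tool q,t -10.85 -0.23Traceback (most recent call last):
  File "<stdin>", line 2, in <module>
  File "f.py", line 14, in meas
    v=grid(g,c,zt,[q],s)[:,0]; k=cross(v,s,95); k1=max([x for x in k if x<-8]);k2=min([x for x in k if x>10]); print("block",q,k1,k2,(k1+k2)/2)
                                                                                  ~~~^^^^^^^^^^^^^^^^^^^^^^^^
ValueError: min() iterable argument is empty
```

Call:
jog_arm(motion=[{"x": 0,"y": 0,"z": -0.04,"ax": 0,"ay": 0,"az": 0},{"x": 0,"y": 0,"z": -0.03,"ax": 0,"ay": 0,"az": 0},{"x": 0,"y": 0,"z": 0,"ax": 0,"ay": 0,"az": 0},{"x": 0,"y": 0,"z": 0,"ax": 0,"ay": 0,"az": 0},{"x": 0,"y": 0,"z": 0,"ax": 0,"ay": 0,"az": 0}])

```text
time_s: 27.2
tool_pos: [0.4811, -0.0038, 0.0016]
tool_rot: [-179.9, 0.6, 19.9]
force: [-12.2, -5.5, 15.5]
grip_width: 0.0398
grasp_force: 50.0
```

```bash
sed -i 's/    for q in (-22,-20,-18):/    fr=1000*d@X+11\n    for q in (fr-8,fr-6,fr-4):/; s/k1=max.*$/print("block",round(q,1),k)/' f.py
python3 - <<'E'
from f import *
g,c,o=meas("w15");ptr(g,c);st(); print("along",np.dot(o["force"][:2],X))
E
```

```text
tool q,t -10.57 -0.22
block -7.6 [-19.61, 20.67]
block -5.6 [-19.55, 20.65]
block -3.6 [-19.57, 20.62]
fence 1 -26.0 27.75 20.152954 19.824505
fence 2 -25.0 27.0 18.908516 17.932522
fence 3 -26.0 27.0 19.346138 19.458982
fence 4 -25.75 26.75 18.37453 20.259964
fence 5 -23.5 26.25 18.71994 20.191406
fence 6 -23.75 25.0 22.897238 21.92524
fence 7 -23.5 24.5 141.01562 127.22179
fence 8 -18.75 20.5 143.95773 143.17387
tip [44.55, 68.83, 70.57]
tip [43.97, 68.81, 70.6]
marks t -12 [38.86, 51.5, 54.09, 61.33, 63.76, 69.24, 70.12]
marks t 9 [39.44, 48.14, 48.33, 51.11, 54.29, 59.95, 60.03, 60.78, 64.23, 68.65, 70.83]
marks t 13 [39.4, 51.28, 54.49, 59.5, 59.5, 60.23, 60.36, 60.83, 64.13, 68.65, 70.8]
marks t 17 [39.43, 47.95, 48.57, 51.14, 54.49, 60.22, 60.51, 60.95, 64.22, 68.61, 73.52]
27.25 [ 0.4811 -0.0039  0.0017] [-179.9     0.6    19.91] F [-13.3  -4.7  16.7] T [-1.23  3.32  0.03] g 0.0397 50.0 q [-36.  11.  36. 119.  -8.  53. -66.]
along -13.313083698512633
```

Call:
jog_arm(motion=[{"x": 0,"y": 0,"z": -0.05,"ax": 0,"ay": 0,"az": 0},{"x": 0,"y": 0,"z": -0.05,"ax": 0,"ay": 0,"az": 0},{"x": 0,"y": 0,"z": 0,"ax": 0,"ay": 0,"az": 0},{"x": 0,"y": 0,"z": 0,"ax": 0,"ay": 0,"az": 0},{"x": 0,"y": 0,"z": 0,"ax": 0,"ay": 0,"az": 0}])

```text
time_s: 27.75
tool_pos: [0.485, -0.0018, 0.0024]
tool_rot: [-180.0, 0.1, 20.0]
force: [-3.5, -3.6, -4.7]
grip_width: 0.0396
grasp_force: 50.0
```

Run:
```python
from f import *
g,c,o=meas("w16");ptr(g,c);st(); print("along",np.dot(o["force"][:2],X))
```

```text
tool q,t -6.29 0.33
block -3.3 [-18.97, 21.33]
block -1.3 [-18.93, 21.28]
block 0.7 [-18.92, 21.28]
fence 1 -28.0 30.5 19.550507 18.939144
fence 2 -27.5 30.0 19.480728 18.352196
fence 3 -25.5 27.75 19.925234 18.338642
fence 4 -26.5 27.75 19.344057 18.632391
fence 5 -26.25 28.75 19.042286 19.349503
fence 6 -24.75 25.75 20.242373 19.035152
fence 7 -25.5 28.0 19.813992 18.541197
fence 8 -25.0 27.5 18.837202 18.376595
tip [48.5, 69.19, 71.11]
tip [47.87, 69.17, 71.14]
marks t -12 [33.42, 38.92, 51.41, 54.07, 61.18, 63.84, 69.5, 70.61]
marks t 9 [39.47, 41.57, 42.03, 47.41, 48.71, 48.98, 49.01, 50.97, 54.3, 55.09, 56.02, 56.75, 56.75, 58.95, 60.57, 60.77, 64.21, 68.9, 71.27]
marks t 13 [32.64, 39.41, 47.61, 48.65, 48.8, 49.32, 50.25, 50.26, 51.16, 54.48, 55.9, 56.51, 59.5, 60.44, 60.78, 64.12, 68.9, 71.22]
marks t 17 [31.24, 39.48, 47.73, 48.45, 51.01, 54.47, 55.22, 56.51, 59.47, 60.22, 60.85, 64.21, 68.85]
27.8 [ 0.4851 -0.0017  0.0025] [-1.7999e+02  1.1000e-01  1.9970e+01] F [-4.9 -3.2 -4.7] T [-0.71  1.03 -0.07] g 0.0396 50.0 q [-36.  11.  36. 119.  -8.  52. -66.]
along -4.4782705750986045
```

Call:
jog_arm(motion=[{"x": 0.2,"y": 0,"z": 0.02,"ax": 0,"ay": 0,"az": 0},{"x": 0.2,"y": 0,"z": 0.02,"ax": 0,"ay": 0,"az": 0},{"x": 0.2,"y": 0,"z": 0,"ax": 0,"ay": 0,"az": 0},{"x": 0.2,"y": 0,"z": 0,"ax": 0,"ay": 0,"az": 0},{"x": 0,"y": 0,"z": 0,"ax": 0,"ay": 0,"az": 0}])

```text
time_s: 28.3
tool_pos: [0.4919, 0.0008, 0.0025]
tool_rot: [-180.0, 0.2, 20.0]
force: [-7.2, -4.7, 1.2]
grip_width: 0.0396
grasp_force: 50.0
```

Run:
```python
from f import *
g,c,o=meas("w17");ptr(g,c);st(); print("along",np.dot(o["force"][:2],X))
```

```text
tool q,t 1.15 0.43
block 4.1 [-18.92, 21.41]
block 6.1 [-18.87, 21.41]
block 8.1 [-18.88, 21.36]
fence 1 -28.0 31.25 25.926756 20.955952
fence 2 -28.0 31.25 22.517023 20.819784
fence 3 -28.0 31.0 22.182701 21.507908
fence 4 -27.5 30.25 20.002758 19.26017
fence 5 -26.5 31.0 21.784527 19.672787
fence 6 -27.5 31.75 19.19954 19.999346
fence 7 -27.25 31.5 21.925344 20.93276
fence 8 -26.25 30.75 20.69189 18.92374
tip [55.83, 70.64, 72.73]
tip [55.42, 70.62, 72.75]
marks t -12 [51.3, 53.89, 61.06, 63.72, 70.69, 71.82]
marks t 9 [39.21, 46.96, 50.62, 50.8, 54.21, 54.75, 66.41, 69.99, 72.61]
marks t 13 [41.85, 42.26, 47.03, 50.6, 51.01, 54.47, 54.62, 63.94, 64.56, 66.49, 70.01, 72.58]
marks t 17 [40.85, 41.63, 46.79, 50.57, 50.87, 54.48, 54.58, 57.48, 57.86, 60.45, 60.52, 64.25, 64.25, 66.52, 69.27]
28.35 [0.4918 0.0008 0.0025] [-179.95    0.23   19.97] F [-8.2 -4.3  0.9] T [-0.93  1.93 -0.03] g 0.0396 50.0 q [-36.  12.  36. 118.  -9.  53. -66.]
along -8.35300036144741
```

Call:
jog_arm(motion=[{"x": 0.1,"y": 0,"z": 0.03,"ax": 0,"ay": 0,"az": 0},{"x": 0.1,"y": 0,"z": 0,"ax": 0,"ay": 0,"az": 0},{"x": 0,"y": 0,"z": 0,"ax": 0,"ay": 0,"az": 0},{"x": 0,"y": 0,"z": 0,"ax": 0,"ay": 0,"az": 0},{"x": 0,"y": 0,"z": 0,"ax": 0,"ay": 0,"az": 0}])

```text
time_s: 28.85
tool_pos: [0.4935, 0.0014, 0.0024]
tool_rot: [-179.9, 0.2, 20.0]
force: [-8.9, -2.9, 3.6]
grip_width: 0.0396
grasp_force: 50.0
```

Call:
jog_arm(motion=[{"x": 0,"y": 0,"z": 0.03,"ax": 0,"ay": 0,"az": 0},{"x": 0,"y": 0,"z": 0,"ax": 0,"ay": 0,"az": 0},{"x": 0,"y": 0,"z": 0,"ax": 0,"ay": 0,"az": 0},{"x": 0,"y": 0,"z": 0,"ax": 0,"ay": 0,"az": 0},{"x": 0,"y": 0,"z": 0,"ax": 0,"ay": 0,"az": 0}])

```text
time_s: 29.35
tool_pos: [0.4935, 0.0014, 0.0022]
tool_rot: [-179.9, 0.2, 20.0]
force: [-8.3, -4.4, 3.3]
grip_width: 0.0396
grasp_force: 50.0
```

Run:
```python
from f import *
g,c,o=meas("w18");ptr(g,c);st(); print("along",np.dot(o["force"][:2],X))
```

```text
tool q,t 2.82 0.47
block 5.8 [-18.91, 21.43]
block 7.8 [-18.85, 21.44]
block 9.8 [-18.89, 21.4]
fence 1 -28.0 31.75 25.378456 21.581469
fence 2 -28.0 31.75 27.357414 21.943308
fence 3 -28.0 31.0 22.73279 20.220743
fence 4 -28.0 31.75 22.13238 21.303024
fence 5 -28.0 31.5 19.98281 20.990786
fence 6 -27.5 29.75 21.460634 20.415972
fence 7 -28.0 29.25 21.565598 19.856358
fence 8 -27.0 31.75 20.878693 20.80071
tip [57.55, 70.94, 73.1]
tip [57.05, 70.92, 73.12]
marks t -12 [51.27, 53.9, 60.96, 63.68, 70.94, 72.14]
marks t 9 [39.2, 46.75, 54.14, 54.79, 66.5, 70.21, 72.87]
marks t 13 [46.76, 50.64, 51.02, 63.93, 64.4, 66.57, 70.24, 72.81]
marks t 17 [41.03, 41.74, 41.76, 42.43, 46.77, 50.33, 50.86, 54.52, 54.75, 66.42, 69.34]
29.4 [0.4935 0.0014 0.0022] [-179.93    0.24   19.96] F [-8.8 -3.4  3.1] T [-0.94  2.14  0.  ] g 0.0394 50.0 q [-36.  12.  35. 118.  -9.  53. -66.]
along -9.324965678324542
```

Call:
jog_arm(motion=[{"x": 0,"y": 0,"z": 0.03,"ax": 0,"ay": 0,"az": 0},{"x": 0,"y": 0,"z": 0,"ax": 0,"ay": 0,"az": 0},{"x": 0,"y": 0,"z": 0,"ax": 0,"ay": 0,"az": 0},{"x": 0,"y": 0,"z": 0,"ax": 0,"ay": 0,"az": 0},{"x": 0,"y": 0,"z": 0,"ax": 0,"ay": 0,"az": 0}])

```text
time_s: 29.9
tool_pos: [0.4935, 0.0015, 0.0019]
tool_rot: [-179.9, 0.2, 20.0]
force: [-9.2, -4.9, 3.0]
grip_width: 0.0395
grasp_force: 50.0
```

Call:
jog_arm(motion=[{"x": 0,"y": 0,"z": 0.03,"ax": 0,"ay": 0,"az": 0},{"x": 0,"y": 0,"z": 0,"ax": 0,"ay": 0,"az": 0},{"x": 0,"y": 0,"z": 0,"ax": 0,"ay": 0,"az": 0},{"x": 0,"y": 0,"z": 0,"ax": 0,"ay": 0,"az": 0},{"x": 0,"y": 0,"z": 0,"ax": 0,"ay": 0,"az": 0}])

```text
time_s: 30.4
tool_pos: [0.4935, 0.0014, 0.0017]
tool_rot: [-179.9, 0.2, 20.0]
force: [-9.7, -3.5, 3.8]
grip_width: 0.04
grasp_force: 50.0
```

Call:
jog_arm(motion=[{"x": 0,"y": 0,"z": 0.02,"ax": 0,"ay": 0,"az": 0},{"x": 0,"y": 0,"z": 0,"ax": 0,"ay": 0,"az": 0},{"x": 0,"y": 0,"z": 0,"ax": 0,"ay": 0,"az": 0},{"x": 0,"y": 0,"z": 0,"ax": 0,"ay": 0,"az": 0},{"x": 0,"y": 0,"z": 0,"ax": 0,"ay": 0,"az": 0}])

```text
time_s: 30.9
tool_pos: [0.4935, 0.0015, 0.0016]
tool_rot: [-179.9, 0.2, 20.0]
force: [-10.0, -3.4, 5.3]
grip_width: 0.0392
grasp_force: 50.0
```

Call:
jog_arm(motion=[{"x": 0,"y": 0,"z": 0.02,"ax": 0,"ay": 0,"az": 0},{"x": 0,"y": 0,"z": 0,"ax": 0,"ay": 0,"az": 0},{"x": 0,"y": 0,"z": 0,"ax": 0,"ay": 0,"az": 0},{"x": 0,"y": 0,"z": 0,"ax": 0,"ay": 0,"az": 0},{"x": 0,"y": 0,"z": 0,"ax": 0,"ay": 0,"az": 0}])

```text
time_s: 31.4
tool_pos: [0.4936, 0.0015, 0.0016]
tool_rot: [-179.9, 0.2, 20.0]
force: [-9.9, -3.2, 8.4]
grip_width: 0.0396
grasp_force: 50.0
```

Call:
jog_arm(motion=[{"x": 0,"y": 0,"z": -0.01,"ax": 0,"ay": 0,"az": 0},{"x": 0,"y": 0,"z": 0,"ax": 0,"ay": 0,"az": 0},{"x": 0,"y": 0,"z": 0,"ax": 0,"ay": 0,"az": 0},{"x": 0,"y": 0,"z": 0,"ax": 0,"ay": 0,"az": 0},{"x": 0,"y": 0,"z": 0,"ax": 0,"ay": 0,"az": 0}])

```text
time_s: 31.9
tool_pos: [0.4936, 0.0015, 0.0017]
tool_rot: [-179.9, 0.2, 20.0]
force: [-9.9, -4.1, 6.7]
grip_width: 0.0394
grasp_force: 50.0
```

Run:
```python
from f import *
g,c,o=meas("w19");ptr(g,c);st(); print("along",np.dot(o["force"][:2],X))
r=cv2.GaussianBlur(g,(3,3),0); print(grid(r,c,.042,np.arange(12,28,2),np.arange(-24,28,1.)).T.astype(int))
```

```text
tool q,t 2.93 0.51
block 5.9 [-18.88, 21.46]
block 7.9 [-18.83, 21.46]
block 9.9 [-18.86, 21.44]
fence 1 -28.0 31.25 22.711803 22.154762
fence 2 -28.0 31.75 23.345373 20.674417
fence 3 -28.0 30.75 23.164932 21.827648
fence 4 -28.0 31.0 22.067194 21.008015
fence 5 -27.5 30.25 22.110905 20.741304
fence 6 -27.5 31.75 20.03928 21.237265
fence 7 -27.25 31.75 20.967564 20.75936
fence 8 -26.0 31.75 20.942617 21.649725
tip [57.69, 70.97, 73.13]
tip [57.13, 70.95, 73.15]
marks t -12 [51.3, 53.9, 61.06, 63.69, 70.91, 72.25]
marks t 9 [39.29, 46.55, 50.65, 50.77, 54.12, 54.7, 64.25, 64.26, 66.23, 66.38, 66.51, 70.2, 72.9]
marks t 13 [46.68, 50.59, 50.85, 54.45, 54.57, 63.97, 64.44, 66.23, 70.22, 72.87]
marks t 17 [40.91, 42.87, 46.45, 50.61, 50.79, 54.46, 54.58, 64.24, 64.28, 66.35, 69.35]
31.95 [0.4936 0.0015 0.0017] [-179.91    0.23   19.96] F [-11.2  -4.3   7.9] T [-0.95  2.47 -0.03] g 0.0396 50.0 q [-36.  12.  35. 118.  -9.  53. -65.]
along -10.680195894059256
[[ 22  31  32  31  49 127 156 189 177 148 148 148 148 149 148 148 148 148 148 147 147 148 147 147 147 147 147 148 147 147 147 148 14
[... 856 characters left out ...]
2 162 163 163 163 163 163 163 163 157 155 170 169 151 117 112 128]
 [173 171 171 172 169 156 156 162 162 162 162 161 161 162 161 161 161 161 161 161 161 161 163 165 165 164 163 165 163 160 161 161 161 161 161 161 161 161 161 161 161 161 160 160 155 154 171 169 167 168 168 168]
 [173 171 171 172 171 161 138 141 140 141 141 141 140 141 140 141 141 141 141 141 141 148 169 171 169 166 164 165 162 145 142 142 142 142 142 142 142 142 142 143 143 142 143 142 141 161 172 169 168 168 168 169]
 [172 171 171 173 171 170 147 127 127 128 128 128 128 128 128 128 128 128 128 128 127 140 169 171 170 167 164 165 162 137 128 128 128 128 128 128 128 128 128 128 127 128 128 127 151 170 171 169 168 169 169 169]]
```

```bash
python3 -c "
from cell import env
print(env.sign_off())"
```

```text
the job is handed in; nothing more can be done
None
```

I handed the job in at about 32 s. The lid lies flat on the bench clear of the tin. The block stands on the base plate square against the fence, its ends within about 0.3 mm of the fence's, and is still gripped and pushed at about 10 N with the pointer midway between the marks (about 14 mm travel).

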